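# Ratchet the reactor lid down

## Task

The ratchet wrench is sitting on the big lid nut of the tilted steel pressure vessel. Swing it back and forth between the two port stubs to tighten the nut clockwise until it is fully tight against its stop, then take the wrench off and lay it down gently inside the shallow white tray. Leave the other things on the bench alone.

Things in the scene. Friction and masses are not known exactly. Their poses are not given: they have to be found in the camera images.
- vessel: Fixed aluminium pressure vessel, 150 mm across, steel lid 174 mm, in a grey cradle on a 240 x 200 mm base. Origin on the bench below it, z up. Its axis leans 25 degrees from vertical towards the body's -x (the robot's side): outward axis (-0.423, 0, 0.906), downhill on the lid (-0.906, 0, -0.423) in the body frame. A gauge lies flat uphill of the nut, a cross bar under it.
- nut_foot (a point): Foot of the lid nut on the vessel's axis, where the socket's mouth rests: (-42.3, 0, 230.6) mm in the vessel's frame; vessel's axes, fixed.
- stub_left (a point): Outer end of the stub on the vessel's +y side: steel post 16 mm thick, parallel to the vessel's axis and 65 mm from it, 54 degrees from downhill, ending 17 mm past the middle height of the wrench's handle. It stops the handle about 38 degrees from downhill.
- stub_right (a point): Outer end of the stub on the vessel's -y side: steel post 16 mm thick, parallel to the vessel's axis and 65 mm from it, 54 degrees from downhill, ending 17 mm past the middle height of the wrench's handle. It stops the handle about 38 degrees from downhill.
- nut (a joint): Turn of the lid nut, rad. 0 at the start, grows as it is tightened (clockwise, looking down onto the lid), hard stop (tight) at 2.6. Stays where it is left; drag about 0.5 N m.
- nut_top (a point): Centre of the top face of the steel hexagon nut, greased (32 mm across flats, 35 mm high); z along the axis, outward.
- wrench: Loose steel ratchet wrench, 0.43 kg, 207 mm long. Origin on the drive axis at the socket's mouth, z from there up through the head. Hexagon socket z 0 to 36 mm, 44 mm across flats, over the whole nut with 0.8 mm play a side; round head 64 mm across, z 37 to 63 mm. Handle along -x to x = -175 mm, 20 mm wide (y), 14 mm thick, middle at z = 50 mm. Starts on the nut, handle downhill, sagging slightly.
- wrench_grip (a point): Place to hold on the handle: (-100, 0, 50) mm in the wrench frame; wrench axes. The ratchet drives clockwise (looking down onto the lid): swinging the downhill handle towards the vessel's +y tightens, and it slips with light clicks on the way back. 16 clicks a turn; some 10 to 35 degrees of each driving stroke are lost before the nut follows.
- wrench_end (a point): End of the handle, at (-175, 0, 50) mm in the wrench frame.
- tray: Shallow white plastic tray, fixed, 300 (x) x 150 (y) x 22 mm high, walls and floor 5 mm. Origin at the centre of its underside. Left or right of the vessel.
- hotplate: White hotplate, fixed, 200 x 160 mm, 77 mm high, on the other side than the tray. Not part of the job.
- bottle: Amber bottle, 72 mm across, 170 mm high, beside the vessel, left or right. Not part of the job. Origin under its centre.
- jar: White jar, 80 mm across, 100 mm high, beside the vessel, left or right. Not part of the job. Origin under its centre.
Not all that is in view belongs to the job. There is more than one size of the wrench; the one meant has the size given above.

How it is judged:
By the outcome, as a careful person would: the job done as asked, in the order asked, and still so for the second after the job is handed in, with the robot touching nothing.
It also fails if it takes over 64 s, if anything falls off the work surface, if the arm or the gripper's body presses on something with over 40 N, if the wrist force passes 120 N, or if a joint passes its speed limit or range.

## Robot

A 7-joint arm with a two-finger parallel gripper is mounted at the origin on the work surface. World frame = base frame: x ahead of the robot, y to its left, z up, the work surface at z = 0. Lengths are in mm, angles in degrees, forces in N, time in s.
With the tool pointing down it reaches from about 425 to 875 mm from the base axis. Payload 9.9 kg.
Tool frame: the origin (TCP) lies at the very end of the fingers, on their centre line; the grasp point (between the pads) lies behind it (r.tcp_to_grasp is the z of the grasp point in the tool frame, in mm); z points along the fingers, y is the line along which they close (so a half turn about z gives the same grasp; the last joint's range is limited). The gripper opens to 85 mm and grips with 20 to 120 N. Pads are 22 mm wide; open, the fingers measure 114 mm over their backs; the gripper's body (76 mm by 85 mm) begins 54 mm behind the grasp point. The pads swing forward as they close: fully open they stand 13 mm farther back than shut.
Start: joints at [63.667, 32.985, 1.427, 82.34, -0.859, 64.687, -3.237], TCP at [247.741, -627.896, 231.289] pointing down, gripper open.
Joint ranges: [-157.87, 157.87], [-19.46, 123.44], [-87.15, 90], [11.01, 140.99], [-62.26, 242.26], [9.8, 113.94], [-161.44, 161.44]. Speed limits (degrees/s): [127.2, 127.2, 172.46, 172.46, 180, 180, 180].

## Interface

Orientations are given as [roll, pitch, yaw] about the fixed x, y, z axes, in that order (R = Rz(yaw) Ry(pitch) Rx(roll)).
In Python, from rig import r, read_camera, camera_params, close_job, nets gives the robot as it stands.
- The arm moves only by the shell command python3 -m crank 'ROWS' [FORCE]. ROWS is JSON, a list of rows, each a list of 7 numbers: the finger opening in m, from 0 to 0.0854, then the shift along the tool's x, y, z in m, then the turn, a rotation vector about the tool's x, y, z in degrees. A call has 1 to 20 rows; each row is the pose to reach, as a shift and turn from the pose commanded when the call began, along the tool's axes at that moment; what a row does not reach only later rows make up. A row lasts 1/12 s, in which the tool goes at most 41.7 mm and 7.16 degrees, less where a joint would pass 70% of its speed; a pose out of reach is approached as far as the arm can. A call with a gripper value outside its range is refused whole. The fingers move at their own pace and stop on an object; FORCE is the grip in N (left out, the last holds). Time passes only in rows, so rows that repeat a pose let the fingers close. It gives the time, the measured TCP pose, the force, the opening and the grip force at its end, in the units of the state.
- r.get_state(): the state, without advancing time (a new reading comes with each control period).
- read_camera(name): name is "scene" or "top"; returns (picture, depth): 400x640x3 uint8, blue, green, red; 400x640 float32, mm along the optical axis (not along the pixel's ray), 0 where there is no reading.
- camera_params(name): a dict with "vertical_fov" (degrees; the focal length in pixels is half the picture's height over the tangent of half this angle, whatever the lens; pixels are square), "cx", "cy" (the principal point, pixels), "k1" (the pictures are not rectified: a ray, as slopes to the right and down, at radius r is drawn at 1 + k1 r^2 times it, then the intrinsics apply), "world_from_camera" (4x4, takes a point from camera to world coordinates). Camera axes: x right, y down, z forward; pixel columns grow to the right and rows downward; lengths in mm; the calibration is good to about 2 mm. A picture is of the moment at which its call begins. camera_params takes no time and is no camera call.
- close_job(): hands the job in; it is judged then, once.
Trained networks look in the newest picture that a camera, given by its name, has taken for a name from the list of things; names that differ only in an ending like _2 or _b are one class to them, and where a whole thing is asked for, a point or a joint stands for the part that bears it (a point fixed in the world has none). Each returns a list of dicts, best first, with "conf" (0 to 1); they miss things now and then, are a little off and sometimes report something else, mostly with a low value. They report only what shows in the picture. A call takes as long as a camera call. They do not tell look-alikes from the thing itself.
- nets.recognise(camera, query): "bbox" ([left, top, right, bottom] in pixels, round what is visible of it).
- nets.mark_of(camera, query): "pixel" ([column, row] in pixels: a listed point, or the origin of a listed thing).
The state is a dict: "t": time; "q": joint angles; "qd": joint speeds; "joint_efforts": joint torques, N m; "tcp_pos": TCP position; "orientation": TCP orientation; "force": force on the tool from outside, world axes, zero at the start; "moment": the same for the moment, N m; "opening": opening from 0.0 (shut) to 1.0 (fully open); "grasp_force": force on a finger pad.
Only numpy, scipy, OpenCV 4.12 (cv2) and the standard library are available. Lean on these libraries where they do the work, as an engineer would, in place of code of your own. Each camera call takes 0.05 s, during which the arm holds its last target. There are 200 camera calls.

## Working session

There is one attempt and no reset: what is moved stays moved. The work goes in short steps, Python scripts to look and compute and a shell command to move; the robot and the scene stay as the last step left them, time stands still between calls to the robot, and variables do not carry over. Pictures are saved under pics/ and viewed, at most 10 in all, crops included, and the job is handed in when it is done.

```bash
ls; mkdir -p pics
cat > h.py <<'E'
import numpy as np, cv2
from rig import r, read_camera, camera_params, nets
from scipy.spatial.transform import Rotation as R
def K(n):
    p=camera_params(n); f=200/np.tan(np.radians(p["vertical_fov"]/2)); return p,f
def ray(n,px):
    p,f=K(n); d=np.array([(px[0]-p["cx"])/f,(px[1]-p["cy"])/f]); u=d.copy()
    for _ in range(20): u=d/(1+p["k1"]*(u@u))
    return np.array([u[0],u[1],1.]),np.array(p["world_from_camera"])
def pt(n,px,z):  # depth -> world
    d,T=ray(n,px); return (T@np.append(d*z,1))[:3]
def proj(n,P):
    p,f=K(n); T=np.linalg.inv(np.array(p["world_from_camera"])); c=T@np.append(P,1); u=c[:2]/c[2]
    u=u*(1+p["k1"]*(u@u)); return np.array([u[0]*f+p["cx"],u[1]*f+p["cy"]])
def tri(a,b):  # [(cam,px)] two rays
    A=[];B=[]
    for n,px in (a,b):
        d,T=ray(n,px); d=T[:3,:3]@d; d/=np.linalg.norm(d); M=np.eye(3)-np.outer(d,d); A.append(M);B.append(M@T[:3,3])
    return np.linalg.solve(sum(A),sum(B))
E
python3 - <<'E'
from h import *
ims={}
for n in("scene","top"):
    im,d=read_camera(n); cv2.imwrite(f"pics/{n}0.png",im); np.save(f"pics/{n}0.npy",d); ims[n]=d
    p=camera_params(n); print(n,p["vertical_fov"],p["k1"],np.round(np.array(p["world_from_camera"]),3).tolist())
    for q in("wrench","wrench_grip","wrench_end","nut_foot","nut_top","stub_left","stub_right","tray","vessel","bottle","jar","hotplate"):
        for m in nets.mark_of(n,q)[:3]:
            px=m["pixel"]; z=d[min(399,max(0,int(px[1]))),min(639,max(0,int(px[0])))]
            print(q,np.round(px),round(m["conf"],2),np.round(pt(n,px,z)) if z else None)
E
```

```text
pics
scene 42.89646954527976 -0.07265870182409097 [[-0.18, 0.549, -0.816, 1656.76], [0.984, 0.108, -0.145, 215.187], [0.009, -0.829, -0.56, 969.723], [0.0, 0.0, 0.0, 1.0]]
wrench [285. 226.] 0.86 [748. -21. 241.]
wrench [313. 183.] 0.69 [272. -42.  55.]
wrench_grip [290. 197.] 0.7 [624. -37. 238.]
wrench_grip [305. 210.] 0.62 [683.  14. 245.]
wrench_end [300. 198.] 0.8 [577. -22. 204.]
wrench_end [304. 233.] 0.57 [741.  22. 224.]
wrench_end [306. 195.] 0.22 [656.  11. 271.]
nut_foot [281. 226.] 0.84 [747. -31. 240.]
nut_foot [397. 306.] 0.25 [751. 259.  36.]
nut_top [290. 198.] 0.32 [629. -37. 239.]
stub_left [305. 197.] 0.94 [669.  11. 276.]
stub_right [264. 194.] 0.67 [ 275. -213.   -9.]
tray [425. 255.] 0.82 [507. 331.   5.]
vessel [284. 307.] 0.75 [869.   2. 104.]
vessel [281. 225.] 0.39 [750. -29. 245.]
bottle [397. 305.] 0.89 [753. 260.  40.]
bottle [297. 198.] 0.67 [612. -22. 230.]
bottle [282. 226.] 0.57 [750. -27. 244.]
jar [199. 281.] 0.66 [ 767. -250.   42.]
jar [263. 192.] 0.4 [ 280. -214.    0.]
hotplate [203. 235.] 0.97 [ 622. -290.   72.]
hotplate [282. 227.] 0.39 [749
[... 208 characters left out ...]
40.  67.]
wrench [338. 126.] 0.76 [704. -28. 293.]
wrench_grip [339. 166.] 0.93 [616. -32. 238.]
wrench_grip [345. 257.] 0.78 [385. -54.  37.]
wrench_end [335. 229.] 0.92 [471. -25.  25.]
wrench_end [338. 195.] 0.73 [579. -37.   1.]
nut_foot [338. 127.] 0.74 [700. -29. 297.]
stub_left [319. 145.] 0.63 [684.  21. 201.]
stub_right [362. 141.] 0.72 [671. -88. 271.]
tray [225. 225.] 0.59 [490. 318.   0.]
vessel [331. 139.] 0.56 [701. -12. 197.]
vessel [360. 138.] 0.43 [682. -86. 262.]
bottle [246. 152.] 0.83 [691. 233. 113.]
bottle [430. 202.] 0.53 [ 542. -306.   79.]
jar [410. 148.] 0.79 [ 704. -250.   86.]
hotplate [432. 200.] 0.78 [ 549. -312.   72.]
hotplate [323. 146.] 0.18 [659.  11. 275.]
```

Run:
```python
import cv2
a=cv2.imread("pics/top0.png");b=cv2.imread("pics/scene0.png")
cv2.imwrite("pics/v1.png",a)
c=cv2.resize(a[70:320,220:470],(600,600),interpolation=cv2.INTER_CUBIC);cv2.imwrite("pics/v2.png",c)
cv2.imwrite("pics/v3.png",cv2.resize(b[150:350,180:440],(780,600),interpolation=cv2.INTER_CUBIC))
```

```text
(no output)
```

View pics/v1.png

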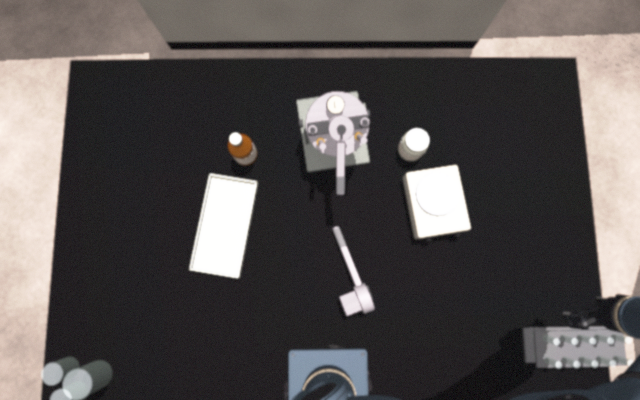

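View pics/v2.png

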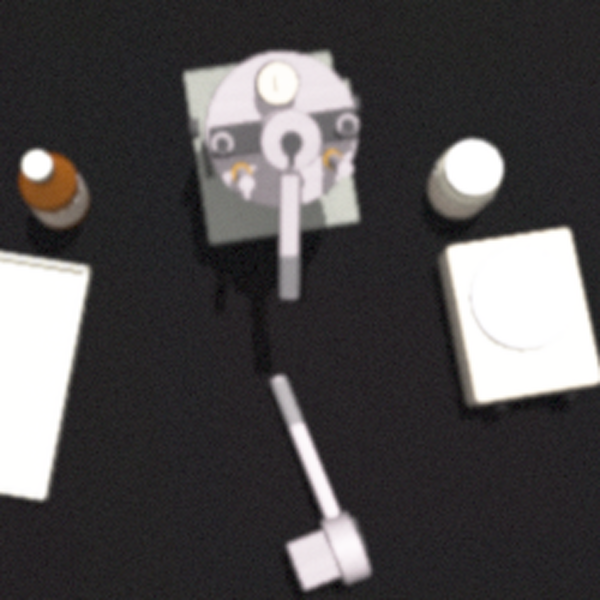

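View pics/v3.png

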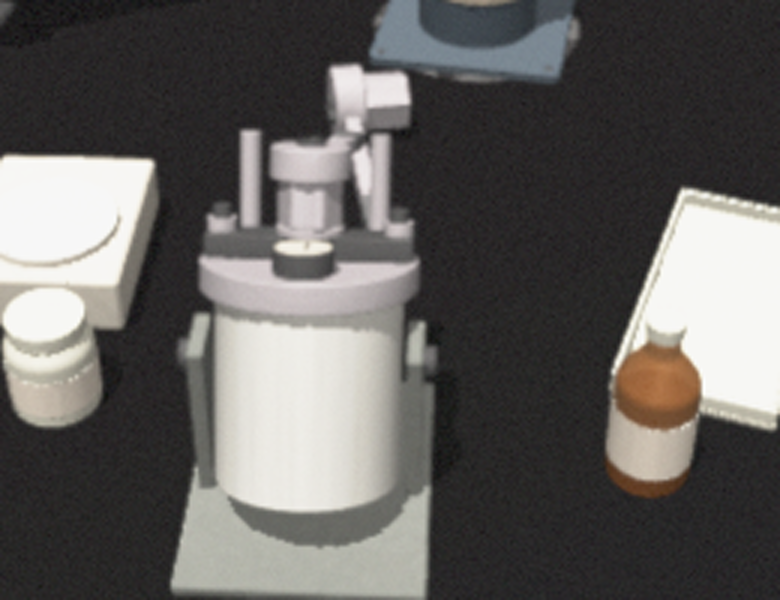

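The top view shows two candidates for the wrench. One sits on the nut, with its head at about (342,128) and handle end at (340,193). The other lies loose on the bench, with its head at about (357,300) and handle end at (336,229), and is a look-alike. I choose the one on the nut, and the crop confirms its head is on the lid nut. The tray is at (225,225), and the stubs are either side of the handle. Next I'll measure the axis and the handle.

Run:
```python
from h import *
im=cv2.imread("pics/top0.png");D=np.load("pics/top0.npy")
vs,us=np.mgrid[70:210,280:400]
P=np.array([pt("top",(u,v),D[v,u]) for u,v in zip(us.ravel(),vs.ravel())]); 
U=np.c_[us.ravel(),vs.ravel()]
# vessel base plate -> yaw (z~ small >5)
for lo,hi in((5,40),):
    m=(P[:,2]>lo)&(P[:,2]<hi)&(P[:,0]>560)&(P[:,0]<830)
    print("base",m.sum(),P[m].min(0),P[m].max(0)); print(cv2.minAreaRect(P[m][:,:2].astype(np.float32)))
# lid plane RANSAC
rng=np.random.default_rng(0)
m=(P[:,2]>170)&(P[:,0]>640); Q=P[m]; best=0
for _ in range(4000):
    a,b,c=Q[rng.choice(len(Q),3,False)]; n=np.cross(b-a,c-a); l=np.linalg.norm(n)
    if l<200: continue
    n/=l; n*=np.sign(n[2])
    if abs(n[2]-.906)>.1: continue
    k=abs((Q-a)@n)<2.5
    if k.sum()>best: best=k.sum();bk=k
n0=np.linalg.svd(Q[bk]-Q[bk].mean(0))[2][2]; n0*=np.sign(n0[2]); print("lid",best,n0,Q[bk].mean(0),"yaw",np.degrees(np.arctan2(-n0[1],-n0[0])))
# handle
h=(U[:,1]>150)&(U[:,1]<195)&(abs(U[:,0]-340)<8)&(P[:,2]>140)&(P[:,2]<320)&(P[:,0]<655)
Q=P[h]; c=Q.mean(0); v=np.linalg.svd(Q-c)[2]; print("handle",h.sum(),c,v[0],v[2]); t=(Q-c)@v[0]; print(t.min(),t.max(), ((Q-c)@v[1]).min(),((Q-c)@v[1]).max())
for row in range(146,197,4):
    k=h&(U[:,1]==row)
    if k.any(): print(row,U[k][:,0].min(),U[k][:,0].max(),P[k].mean(0).round(1))
# tray
vs,us=np.mgrid[165:285,180:270]
w=(im[165:285,180:270].min(2)>150); 
T=np.array([pt("top",(u,v),D[v,u]) for u,v in zip(us[w],vs[w])]);T=T[(T[:,2]<40)&(T[:,2]>-10)]
print("tray",cv2.minAreaRect(T[:,:2].astype(np.float32)),np.percentile(T[:,2],[5,50,95]))
print(r.tcp_to_grasp, {k:np.round(v,3) for k,v in r.get_state().items()})
for n in("scene","top"):
  for q in("tray","wrench","vessel"): print(n,q,[(np.round(b["bbox"]),round(b["conf"],2)) for b in nets.recognise(n,q)[:3]])
```

```text
Traceback (most recent call last):
  File "h.py", line 11, in pt
    d,T=ray(n,px); return (T@np.append(d*z,1))[:3]
        ~~~^^^^^^
  File "h.py", line 7, in ray
    p,f=K(n); d=np.array([(px[0]-p["cx"])/f,(px[1]-p["cy"])/f]); u=d.copy()
        ~^^^
  File "h.py", line 5, in K
    p=camera_params(n); f=200/np.tan(np.radians(p["vertical_fov"]/2)); return p,f
ValueError: time passes only in moves, steps and waits
```

```bash
sed -i 's/^def K(n):/import functools\n@functools.lru_cache(None)\ndef K(n):/' h.py
cat > m.py <<'E'
from h import *
im=cv2.imread("pics/top0.png");D=np.load("pics/top0.npy")
vs,us=np.mgrid[70:210,280:400]
P=np.array([pt("top",(u,v),D[v,u]) for u,v in zip(us.ravel(),vs.ravel())]); 
U=np.c_[us.ravel(),vs.ravel()]
m=(P[:,2]>5)&(P[:,2]<40)&(P[:,0]>560)&(P[:,0]<830)
print("base",m.sum(),P[m].min(0),P[m].max(0),cv2.minAreaRect(P[m][:,:2].astype(np.float32)))
rng=np.random.default_rng(0)
m=(P[:,2]>170)&(P[:,0]>640); Q=P[m]; best=0
for _ in range(4000):
    a,b,c=Q[rng.choice(len(Q),3,False)]; n=np.cross(b-a,c-a); l=np.linalg.norm(n)
    if l<200: continue
    n/=l; n*=np.sign(n[2])
    if abs(n[2]-.906)>.1: continue
    k=abs((Q-a)@n)<2.5
    if k.sum()>best: best=k.sum();bk=k
n0=np.linalg.svd(Q[bk]-Q[bk].mean(0))[2][2]; n0*=np.sign(n0[2]); print("lid",best,n0,Q[bk].mean(0),"yaw",np.degrees(np.arctan2(-n0[1],-n0[0])))
h=(U[:,1]>150)&(U[:,1]<195)&(abs(U[:,0]-340)<8)&(P[:,2]>140)&(P[:,2]<320)&(P[:,0]<655)
Q=P[h]; c=Q.mean(0); v=np.linalg.svd(Q-c)[2]; print("handle",h.sum(),c,v[0],v[2]); t=(Q-c)@v[0]; print(t.min(),t.max(), ((Q-c)@v[1]).min(),((Q-c)@v[1]).max())
for row in range(146,197,4):
    k=h&(U[:,1]==row)
    if k.any(): print(row,U[k][:,0].min(),U[k][:,0].max(),P[k].mean(0).round(1))
vs,us=np.mgrid[165:285,180:270]
w=(im[165:285,180:270].min(2)>150); 
T=np.array([pt("top",(u,v),D[v,u]) for u,v in zip(us[w],vs[w])]);T=T[(T[:,2]<40)&(T[:,2]>-10)]
print("tray",cv2.minAreaRect(T[:,:2].astype(np.float32)),np.percentile(T[:,2],[5,50,95]))
print(r.tcp_to_grasp, {k:np.round(v,3) for k,v in r.get_state().items()})
E
python3 m.py
```

```text
base 1180 [ 561.22082758 -232.75420836    5.00290824] [829.58982406 145.75301636  38.02007311] ((694.47216796875, -43.74983215332031), (377.6470947265625, 267.8650207519531), 89.58921813964844)
lid 1199 [-0.4095937  -0.0613709   0.91020141] [745.00512607 -24.41047245 210.94497317] yaw 8.52144057295962
handle 355 [599.80195145 -34.10997397 227.64642929] [-0.88153181  0.01367971 -0.4719264 ] [-0.47204945 -0.00770076  0.88153844]
-58.164325963976815 56.505964231175604 -10.68155304650802 11.159525494309037
154 337 344 [643.6 -34.6 250.2]
158 337 344 [634.3 -34.7 245.5]
162 337 344 [624.7 -34.7 241.3]
166 337 344 [615.4 -34.8 235.8]
170 337 344 [606.  -34.8 230.7]
174 337 343 [596.6 -33.6 224.9]
178 336 344 [586.8 -33.6 221. ]
182 336 344 [577.3 -32.7 215.1]
186 336 344 [567.5 -33.7 210.2]
190 336 344 [557.7 -33.7 205.3]
tray ((491.2847900390625, 321.89569091796875), (161.2523193359375, 310.3457336425781), 80.04199981689453) [ 1.13286267  5.98317657 22.07512408]
-18.700000000000003 {'t': np.float64(1.3), 'q': array([63.666, 32.985,  1.427, 82.34 , -0.859, 64.688, -3.238]), 'qd': array([-0.001, -0.035, -0.079, -0.073,  0.075,  0.023, -0.007]), 'joint_efforts': array([ 0.0000e+00, -7.6549e+01,  2.2490e+00, -2.8629e+01,  1.5000e-02,
        3.0000e-03, -0.0000e+00]), 'tcp_pos': array([ 247.752, -627.883,  231.293]), 'orientation': array([-179.998,   -0.   ,   21.532]), 'force': array([ 0.047,  0.703, -0.046]), 'moment': array([-0.013,  0.029, -0.017]), 'grasp_force': np.float64(0.0), 'opening': np.float64(0.999)}
```

```bash
cat >> h.py <<'E'
def vessel(o,yaw):
    M=R.from_euler("z",yaw,degrees=True).as_matrix(); return lambda p: np.array(o)+M@np.array(p,float)
E
python3 - <<'E'
from h import *
from scipy.optimize import least_squares
a=np.array([-.42262,0,.90631]); d=np.array([-.90631,0,-.42262]); y=np.array([0,1,0.])
foot=np.array([-42.3,0,230.6]); ht=foot+a*67
c,s=np.cos(np.radians(54)),np.sin(np.radians(54))
SL=ht+65*(c*d+s*y); SR=ht+65*(c*d-s*y)
L=tri(("top",(321,146)),("scene",(306,196)));Rr=tri(("top",(362.5,140.5)),("scene",(263.7,194)))
print(L,Rr,(L+Rr)/2,"yaw",np.degrees(np.arctan2(-(L-Rr)[0],(L-Rr)[1])),np.linalg.norm(L-Rr), 130*s)
obs=[("top",(321,146),SL),("scene",(306,196),SL),("top",(362.5,140.5),SR),("scene",(263.7,194),SR)]
# plus lid-centre plane & nets
def f(x):
    V=vessel([x[0],x[1],0],x[2]); return np.concatenate([proj(n,V(P))-px for n,px,P in obs])
q=least_squares(f,[740,-20,8]); print(q.x,q.fun.round(1))
V=vessel([q.x[0],q.x[1],0],q.x[2]); print("foot",V(foot),"head top",V(foot+63*a),[ (n,proj(n,V(foot+63*a)).round(1)) for n in("top","scene")])
D=np.load("pics/top0.npy");im=cv2.imread("pics/top0.png")
# lid rim: project circle to top image and draw, plus stubs, base
V0=V
def draw(n,pts,col): 
    for p in pts: 
        u=proj(n,V(p))*4; cv2.circle(big[n],tuple(u.round().astype(int)),2,col,-1)
big={n:cv2.resize(cv2.imread(f"pics/{n}0.png"),None,fx=4,fy=4,interpolation=cv2.INTER_CUBIC) for n in("top","scene")}
for n in big:
    draw(n,[ht-17*0*a+65*(c*d+s*y),ht+65*(c*d-s*y)],(0,0,255))
    t=np.linspace(0,2*np.pi,40); draw(n,[foot+63*a+32*(np.cos(k)*d+np.sin(k)*y) for k in t],(0,255,0))
    draw(n,[np.array([sx*120,sy*100,0]) for sx in(-1,1) for sy in(-1,1)],(255,0,255))
A=big["top"][280:800,1120:1520];B=big["scene"][700:1340,940:1340]
o=np.zeros((600,800,3),np.uint8); o[:520,:400]=A; o[:600,400:]=B[:600]; cv2.imwrite("pics/v4.png",o)
E
```

```text
[659.38170119  13.54925723 271.44174043] [672.32140648 -90.38064508 272.36295721] [665.85155384 -38.41569392 271.90234882] yaw 7.097042231657667 104.73637958076708 105.17220926874317
[770.85669635 -25.36314488   6.98464222] [ 0.5 -0.8  0.9 -1.1  0.2 -0.6  0.1 -0.8]
foot [728.87061385 -30.50696419 230.6       ] head top [702.44314422 -33.74465917 287.69753   ] [('top', array([340.4, 127.2])), ('scene', array([283.4, 198.3]))]
```

View pics/v4.png

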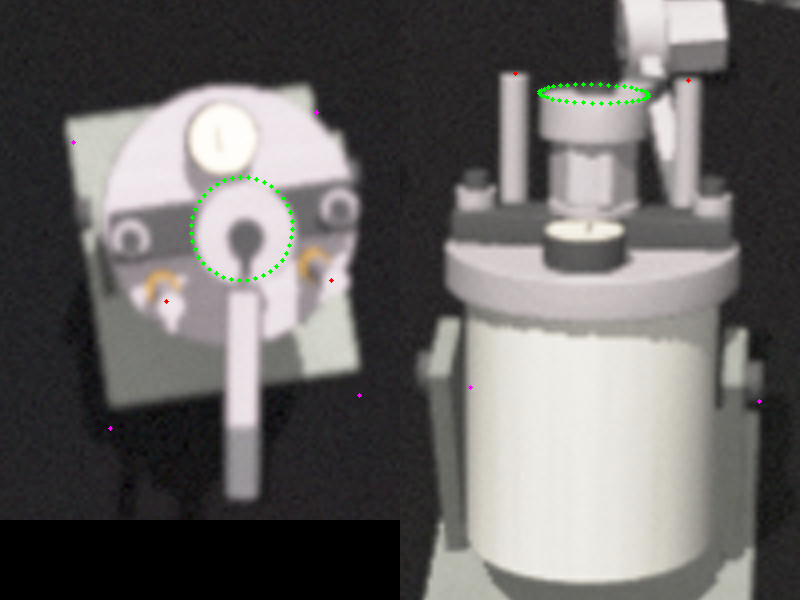

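The overlay agrees with the picture. The stub tips sit at top (321,146) and (362,140), the head ring fits around (340,127), and the vessel yaw is about 7°. Now I'll work out the pre-grasp.

```bash
cat >> h.py <<'E'
np.set_printoptions(suppress=True,precision=4)
V=vessel([770.9,-25.4,0],6.98)
a=V([-.42262,0,.90631])-V([0,0,0]); foot=V([-42.3,0,230.6])
dn=V([-.90631,0,-.42262])-V([0,0,0]); yy=np.cross(a,dn)  # a x dn
def state():
    s=r.get_state(); return np.array(s["tcp_pos"]),R.from_euler("xyz",s["orientation"],degrees=True)
def rel(p,Rt):
    p0,R0=state(); sh=R0.inv().apply(np.array(p)-p0)/1000; return sh,(R0.inv()*Rt).as_rotvec(degrees=True)
def frame(z,x):
    z=z/np.linalg.norm(z); x=x-z*(x@z); x/=np.linalg.norm(x); return R.from_matrix(np.c_[x,np.cross(z,x),z])
E
python3 - <<'E'
from h import *
print(a,dn,yy,foot)
c=np.array([599.8,-34.1,227.6]); h=np.array([.8815,-.0137,.472])
g=c+17*h-7*np.array([-.472,-.0077,.8815])
hc=foot+50*a; v=g-hc; print("grip",g,"radial",v@dn,"side(+y)",v@yy*np.sign(yy[1]),"ax",v@a)
Rt=frame(-a,h); print(Rt.as_euler("xyz",degrees=True),Rt.as_matrix())
for off in(80,0): print(off,*rel(g-a*18.7+a*off,Rt))
E
```

```text
[-0.4195 -0.0514  0.9063] [-0.8996 -0.1101 -0.4226] [ 0.1215 -0.9926 -0.    ] [728.9135 -30.5404 230.6   ]
grip [618.0895 -34.279  229.4535] radial 100.59278729209207 side(+y) 9.756829847026635 ax -4.35803518620383
[-176.7725  -24.8041   -0.6756] [[ 0.9077  0.0118  0.4195]
 [-0.0107 -0.9986  0.0514]
 [ 0.4195 -0.0511 -0.9063]]
80 [ 0.5373 -0.4228 -0.0537] [-1.67   25.0904 21.1533]
0 [ 0.57   -0.4143  0.0188] [-1.67   25.0904 21.1533]
```

```bash
python3 -m crank '[[0.06,0.01,-0.008,-0.03,0,0,0],[0.06,0.03,-0.024,-0.05,0,0,1],[0.06,0.06,-0.047,-0.08,0,1,2],[0.06,0.09,-0.071,-0.09,0,2,4],[0.06,0.12,-0.094,-0.09,0,3,5],[0.06,0.15,-0.118,-0.09,0,4,6],[0.06,0.18,-0.142,-0.09,0,6,8],[0.06,0.21,-0.165,-0.09,0,8,9],[0.06,0.24,-0.189,-0.09,0,10,10],[0.06,0.27,-0.212,-0.09,0,12,12],[0.06,0.3,-0.236,-0.09,0,14,13],[0.06,0.33,-0.26,-0.09,0,16,14],[0.06,0.36,-0.283,-0.09,-1,18,15],[0.06,0.39,-0.307,-0.09,-1,20,16],[0.06,0.42,-0.33,-0.09,-1,22,18],[0.06,0.45,-0.354,-0.09,-1,23,19],[0.06,0.48,-0.378,-0.09,-1,24,20],[0.06,0.505,-0.398,-0.08,-1.7,25,21],[0.06,0.525,-0.415,-0.07,-1.7,25,21],[0.06,0.537,-0.423,-0.054,-1.7,25,21.2]]'
cat > g.py <<'E'
from h import *
c=np.array([599.8,-34.1,227.6]); h=np.array([.8815,-.0137,.472])
g=c+17*h-7*np.array([-.472,-.0077,.8815])
Rt=frame(-a,h)
for off in(80,0): print(off,*rel(g-a*18.7+a*off,Rt))
print(r.get_state()["q"])
E
python3 g.py
```

```text
t: 2.97
tcp_pos: [593.5, -33.2, 286.5]
orientation: [-176.8, -24.9, -0.5]
force: [1.1, -0.3, 0.2]
opening: 0.704
grasp_force: 0.0
80 [-0.0017  0.0043  0.0007] [-0.0884 -0.1074  0.1722]
0 [-0.0018  0.0044  0.0807] [-0.0884 -0.1074  0.1722]
[  9.2072  12.3439 -10.4644 113.104   -1.1743  29.7915 -89.4146]
```

```bash
python3 -m crank '[[0.06,-0.001,0.004,0.01,0,0,0],[0.06,-0.002,0.0044,0.025,0,0,0],[0.06,-0.002,0.0044,0.04,0,0,0],[0.06,-0.002,0.0044,0.055,0,0,0],[0.06,-0.002,0.0044,0.07,0,0,0],[0.06,-0.002,0.0044,0.08,0,0,0],[0.06,-0.002,0.0044,0.08,0,0,0]]' 60
python3 - <<'E'
from h import *
im,d=read_camera("top"); cv2.imwrite("pics/v5.png",cv2.resize(im[90:220,270:420],(690,598),interpolation=cv2.INTER_CUBIC))
E
python3 g.py
```

```text
t: 3.55
tcp_pos: [623.3, -38.3, 209.6]
orientation: [-176.8, -24.6, -0.7]
force: [-0.0, 0.2, 0.5]
opening: 0.702
grasp_force: 0.0
80 [ 0.0028 -0.0049 -0.0802] [ 0.0724  0.1913 -0.0668]
0 [ 0.0031 -0.005  -0.0002] [ 0.0724  0.1913 -0.0668]
[  7.8516  20.0844  -8.9968 115.4971   0.5175  20.0031 -90.4245]
```

View pics/v5.png

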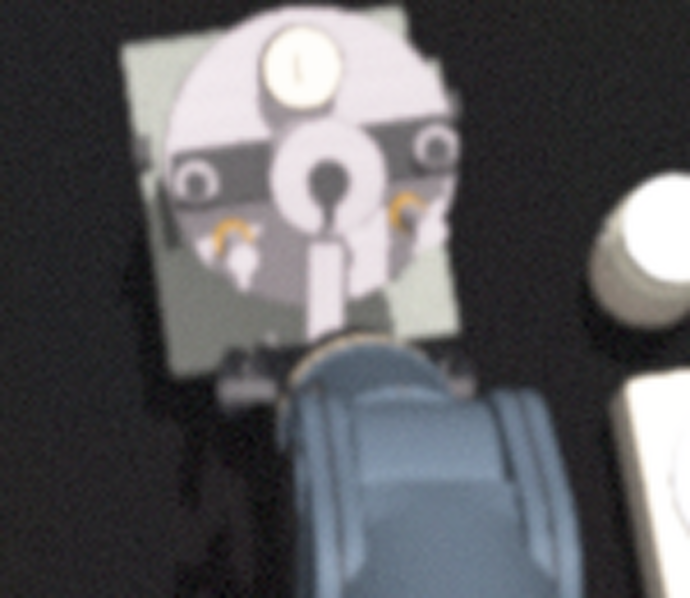

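The gripper straddles the handle but sits about 5 mm to the right (fingers at columns 245 and 460, handle at 327). I'll correct that and then close.

```bash
python3 -m crank '[[0.06,0.001,-0.002,0,0,0,0],[0.06,0.003,-0.005,0,0,0,0],[0.06,0.003,-0.005,0,0,0,0],[0.06,0.003,-0.005,0,0,0,0],[0.04,0.003,-0.005,0,0,0,0],[0.025,0.003,-0.005,0,0,0,0],[0.01,0.003,-0.005,0,0,0,0],[0.01,0.003,-0.005,0,0,0,0],[0.01,0.003,-0.005,0,0,0,0],[0.01,0.003,-0.005,0,0,0,0],[0.01,0.003,-0.005,0,0,0,0],[0.01,0.003,-0.005,0,0,0,0]]' 60;  cat > sw.py <<'E'
from h import *
import sys
p,Rc=state(); s=r.get_state(); T=Rc.as_matrix()
# current handle angle from downhill, + towards vessel +y (by tool x axis and by tcp position)
yl=-yy; ang=np.degrees(np.arctan2(-T[:,0]@yl,-T[:,0]@dn)); v=p-foot
ang2=np.degrees(np.arctan2(v@yl,v@dn)); print("tool ang",ang,"pos ang",ang2,"rad",np.hypot(v@yl,v@dn),"ax",v@a,"tilt",np.degrees(np.arccos(-T[:,2]@a)),"F",np.round(s["force"],1),"M",np.round(s["moment"],2),"grip",s["grasp_force"],s["opening"],"q",np.round(s["q"]),"t",s["t"])
if len(sys.argv)>1:
  for tgt in np.linspace(ang2,float(sys.argv[1]),int(sys.argv[2])+1)[1:]:
    Rr=R.from_rotvec(-a*np.radians(tgt-ang2))   # + toward vessel +y = clockwise from above
    pn=foot+Rr.apply(v); print(round(tgt,1),Rc.inv().apply(pn-p).round(1),(Rc.inv()*Rr*Rc).as_rotvec(degrees=True).round(1))
E
python3 sw.py 34 8
```

```text
t: 4.6
tcp_pos: [626.3, -32.8, 213.1]
orientation: [-176.8, -24.7, -0.7]
force: [-2.2, -0.2, 1.0]
opening: 0.225
grasp_force: 60.6
tool ang 6.9879697910056215 pos ang 5.822426167098004 rad 100.47056291155641 ax 27.352523361476035 tilt nan F [-2.2 -0.2  1. ] M [-0.17  0.56 -0.08] grip 60.58037281036377 0.2251340748899415 q [  7.  20.  -9. 115.   1.  20. -91.] t 4.6
9.3 [ 0.1 -6.2 -0. ] [ 0.  -0.   3.5]
12.9 [  0.5 -12.3  -0. ] [ 0. -0.  7.]
16.4 [  1.3 -18.5  -0. ] [ 0.  -0.  10.6]
19.9 [  2.5 -24.5  -0. ] [ 0.  -0.  14.1]
23.4 [  4.1 -30.5  -0. ] [ 0.  -0.  17.6]
27.0 [  6.  -36.4  -0. ] [ 0.  -0.  21.1]
30.5 [  8.3 -42.1  -0.1] [ 0.  -0.  24.7]
34.0 [ 10.9 -47.7  -0.1] [ 0.  -0.  28.2]sw.py:6: RuntimeWarning: invalid value encountered in arccos
  ang2=np.degrees(np.arctan2(v@yl,v@dn)); print("tool ang",ang,"pos ang",ang2,"rad",np.hypot(v@yl,v@dn),"ax",v@a,"tilt",np.degrees(np.arccos(-T[:,2]@a)),"F",np.round(s["force"],1),"M",np.round(s["moment"],2),"grip",s["grasp_force"],s["opening"],"q",np.round(s["q"]),"t",s["t"])
```

```bash
python3 -m crank '[[0.01,0.0001,-0.0062,0,0,0,3.5],[0.01,0.0005,-0.0123,0,0,0,7],[0.01,0.0013,-0.0185,0,0,0,10.6],[0.01,0.0025,-0.0245,0,0,0,14.1],[0.01,0.0041,-0.0305,0,0,0,17.6],[0.01,0.006,-0.0364,0,0,0,21.1],[0.01,0.0083,-0.0421,0,0,0,24.7],[0.01,0.0109,-0.0477,0,0,0,28.2],[0.01,0.0109,-0.0477,0,0,0,28.2],[0.01,0.0109,-0.0477,0,0,0,28.2]]' ; python3 sw.py -34 14 2>&1 | grep -v Warn
```

```text
t: 5.43
tcp_pos: [636.2, 14.2, 220.8]
orientation: [-165.0, -20.2, -30.9]
force: [-2.9, -3.5, 7.3]
opening: 0.223
grasp_force: 61.3
  ang2=np.degrees(np.arctan2(v@yl,v@dn)); print("tool ang",ang,"pos ang",ang2,"rad",np.hypot(v@yl,v@dn),"ax",v@a,"tilt",np.degrees(np.arccos(-T[:,2]@a)),"F",np.round(s["force"],1),"M",np.round(s["moment"],2),"grip",s["grasp_force"],s["opening"],"q",np.round(s["q"]),"t",s["t"])
tool ang 35.2110134626707 pos ang 33.951934173764364 rad 99.60858794386175 ax 27.769837340426403 tilt nan F [-2.9 -3.5  7.3] M [-0.54  0.52 -0.06] grip 61.30010783672333 0.22267551651885542 q [  -8.   20.    3.  114.   -5.   21. -118.] t 5.4333
29.1 [0.5 8.4 0. ] [ 0.   0.  -4.9]
24.2 [ 1.8 16.8  0. ] [ 0.   0.  -9.7]
19.4 [ 3.7 25.   0. ] [  0.    0.  -14.6]
14.5 [ 6.4 33.   0.1] [  0.    0.  -19.4]
9.7 [ 9.7 40.7  0.1] [  0.    0.  -24.3]
4.8 [13.7 48.2  0.1] [  0.    0.1 -29.1]
-0.0 [18.2 55.3  0.1] [  0.    0.1 -34. ]
-4.9 [23.4 62.   0.1] [  0.    0.1 -38.8]
-9.7 [29.1 68.2  0.1] [  0.    0.1 -43.7]
-14.6 [35.3 73.9  0.2] [  0.    0.1 -48.5]
-19.4 [42.  79.1  0.2] [  0.    0.1 -53.4]
-24.3 [49.  83.6  0.2] [  0.    0.1 -58.2]
-29.1 [56.5 87.6  0.2] [  0.    0.1 -63.1]
-34.0 [64.2 90.9  0.2] [  0.1   0.1 -68. ]
```

```bash
sed -i 's/np.degrees(np.arccos(-T\[:,2\]@a))/np.degrees(np.arccos(min(1,-T[:,2]@a)))/' sw.py; python3 -m crank '[[0.01,0.0005,0.0084,0,0,0,-4.9],[0.01,0.0018,0.0168,0,0,0,-9.7],[0.01,0.0037,0.025,0,0,0,-14.6],[0.01,0.0064,0.033,0,0,0,-19.4],[0.01,0.0097,0.0407,0,0,0,-24.3],[0.01,0.0137,0.0482,0,0,0,-29.1],[0.01,0.0182,0.0553,0,0,0,-34],[0.01,0.0234,0.062,0,0,0,-38.8],[0.01,0.0291,0.0682,0,0,0,-43.7],[0.01,0.0353,0.0739,0,0,0,-48.5],[0.01,0.042,0.0791,0,0,0,-53.4],[0.01,0.049,0.0836,0,0,0,-58.2],[0.01,0.0565,0.0876,0,0,0,-63.1],[0.01,0.0642,0.0909,0,0,0,-68],[0.01,0.0642,0.0909,0,0,0,-68],[0.01,0.0642,0.0909,0,0,0,-68]]' ; python3 sw.py 35 14
```

```text
t: 6.77
tcp_pos: [648.2, -96.9, 219.4]
orientation: [166.0, -20.6, 42.1]
force: [-5.8, -4.0, 2.7]
opening: 0.226
grasp_force: 61.0
tool ang -32.61020518445084 pos ang -33.505962929916315 rad 101.4765470180455 ax 27.12459580868183 tilt 0.19540028270628745 F [-5.8 -4.   2.7] M [-0.63  1.06 -0.29] grip 60.97306966781616 0.22571588564013015 q [ 25.  23. -24. 110.  10.  25. -54.] t 6.7667
-28.6 [ 0.2 -8.7  0. ] [0.  0.  4.9]
-23.7 [  1.2 -17.3   0. ] [0.  0.  9.8]
-18.8 [  2.9 -25.8   0. ] [ 0.1  0.  14.7]
-13.9 [  5.3 -34.1   0. ] [ 0.1  0.  19.6]
-9.0 [  8.5 -42.2   0. ] [ 0.1  0.  24.5]
-4.1 [ 12.3 -50.   -0. ] [ 0.1  0.  29.4]
0.7 [ 16.7 -57.4  -0. ] [ 0.1  0.  34.3]
5.6 [ 21.8 -64.4  -0. ] [ 0.2  0.  39.1]
10.5 [ 27.4 -71.   -0. ] [ 0.2  0.  44. ]
15.4 [ 33.6 -77.   -0.1] [ 0.2  0.  48.9]
20.3 [ 40.3 -82.6  -0.1] [ 0.2  0.1 53.8]
25.2 [ 47.4 -87.5  -0.1] [ 0.2  0.1 58.7]
30.1 [ 54.9 -91.8  -0.1] [ 0.3  0.1 63.6]
35.0 [ 62.8 -95.4  -0.2] [ 0.3  0.1 68.5]
```

```bash
python3 -m crank '[[0.01,0.0002,-0.0087,0,0,0,4.9],[0.01,0.0012,-0.0173,0,0,0,9.8],[0.01,0.0029,-0.0258,0,0,0,14.7],[0.01,0.0053,-0.0341,0,0,0,19.6],[0.01,0.0085,-0.0422,0,0,0,24.5],[0.01,0.0123,-0.05,0,0,0,29.4],[0.01,0.0167,-0.0574,0,0,0,34.3],[0.01,0.0218,-0.0644,0,0,0,39.1],[0.01,0.0274,-0.071,0,0,0,44],[0.01,0.0336,-0.077,0,0,0,48.9],[0.01,0.0403,-0.0826,0,0,0,53.8],[0.01,0.0474,-0.0875,0,0,0,58.7],[0.01,0.0549,-0.0918,0,0,0,63.6],[0.01,0.0628,-0.0954,0,0,0,68.5],[0.01,0.0628,-0.0954,0,0,0,68.5],[0.01,0.0628,-0.0954,0,0,0,68.5]]' ; python3 sw.py -34 1
```

```text
t: 8.1
tcp_pos: [637.0, 16.1, 221.4]
orientation: [-164.8, -20.1, -31.7]
force: [-2.1, -7.4, 4.6]
opening: 0.22
grasp_force: 61.4
tool ang 35.97633612767113 pos ang 35.203198104511486 rad 99.61960639767013 ax 27.84718682505238 tilt 0.14205644345775092 F [-2.1 -7.4  4.6] M [-1.29  0.57 -0.76] grip 61.40921115875244 0.22023530050247714 q [  -8.   20.    4.  114.   -5.   21. -119.] t 8.1
-34.0 [65.5 92.3  0.4] [  0.2   0.2 -69.2]
```

```bash
python3 -m crank '[[0.01,0.0005,0.0084,0,0,0,-4.9],[0.01,0.0018,0.0168,0,0,0,-9.7],[0.01,0.0037,0.025,0,0,0,-14.6],[0.01,0.0064,0.033,0,0,0,-19.4],[0.01,0.0097,0.0407,0,0,0,-24.3],[0.01,0.0137,0.0482,0,0,0,-29.1],[0.01,0.0182,0.0553,0,0,0,-34],[0.01,0.0234,0.062,0,0,0,-38.8],[0.01,0.0291,0.0682,0,0,0,-43.7],[0.01,0.0353,0.0739,0,0,0,-48.5],[0.01,0.042,0.0791,0,0,0,-53.4],[0.01,0.049,0.0836,0,0,0,-58.2],[0.01,0.0565,0.0876,0,0,0,-63.1],[0.01,0.0642,0.0909,0,0,0,-68],[0.01,0.0642,0.0909,0,0,0,-68],[0.01,0.0642,0.0909,0,0,0,-68]]' ; python3 sw.py 35 1
```

```text
t: 9.43
tcp_pos: [647.3, -95.4, 219.2]
orientation: [166.2, -20.7, 41.5]
force: [-8.0, -7.5, 2.5]
opening: 0.223
grasp_force: 61.5
tool ang -32.01864160043304 pos ang -32.53096835862622 rad 101.32460515977277 ax 27.215319903588764 tilt 0.32858910143064635 F [-8.  -7.5  2.5] M [-1.3   1.55 -0.79] grip 61.53639078140259 0.22286181087141926 q [ 24.  23. -23. 110.  10.  25. -55.] t 9.4333
35.0 [ 61.8 -94.2  -0.4] [ 0.4  0.  67.5]
```

```bash
python3 -m crank '[[0.01,0.0002,-0.0087,0,0,0,4.9],[0.01,0.0012,-0.0173,0,0,0,9.8],[0.01,0.0029,-0.0258,0,0,0,14.7],[0.01,0.0053,-0.0341,0,0,0,19.6],[0.01,0.0085,-0.0422,0,0,0,24.5],[0.01,0.0123,-0.05,0,0,0,29.4],[0.01,0.0167,-0.0574,0,0,0,34.3],[0.01,0.0218,-0.0644,0,0,0,39.1],[0.01,0.0274,-0.071,0,0,0,44],[0.01,0.0336,-0.077,0,0,0,48.9],[0.01,0.0403,-0.0826,0,0,0,53.8],[0.01,0.0474,-0.0875,0,0,0,58.7],[0.01,0.0549,-0.0918,0,0,0,63.6],[0.01,0.0618,-0.0948,0,0,0,67.5],[0.01,0.0618,-0.0948,0,0,0,67.5],[0.01,0.0618,-0.0948,0,0,0,67.5]]' ; python3 sw.py -34 1
```

```text
t: 10.77
tcp_pos: [637.0, 16.3, 221.4]
orientation: [-165.1, -20.2, -31.4]
force: [-2.3, -13.0, 2.8]
opening: 0.219
grasp_force: 61.5
tool ang 35.60539272829645 pos ang 35.291061656226574 rad 99.71572694526463 ax 27.768415883293567 tilt 0.26117505079735526 F [ -2.3 -13.    2.8] M [-2.05  0.67 -1.49] grip 61.46085977554321 0.21926676309640858 q [  -8.   20.    4.  114.   -5.   21. -119.] t 10.7667
-34.0 [65.  92.9  0.6] [  0.2   0.3 -69.3]
```

```bash
python3 -m crank '[[0.01,0.0005,0.0084,0,0,0,-4.9],[0.01,0.0018,0.0168,0,0,0,-9.7],[0.01,0.0037,0.025,0,0,0,-14.6],[0.01,0.0064,0.033,0,0,0,-19.4],[0.01,0.0097,0.0407,0,0,0,-24.3],[0.01,0.0137,0.0482,0,0,0,-29.1],[0.01,0.0182,0.0553,0,0,0,-34],[0.01,0.0234,0.062,0,0,0,-38.8],[0.01,0.0291,0.0682,0,0,0,-43.7],[0.01,0.0353,0.0739,0,0,0,-48.5],[0.01,0.042,0.0791,0,0,0,-53.4],[0.01,0.049,0.0836,0,0,0,-58.2],[0.01,0.0565,0.0876,0,0,0,-63.1],[0.01,0.0642,0.0909,0,0,0,-68],[0.01,0.0642,0.0909,0,0,0,-68],[0.01,0.0642,0.0909,0,0,0,-68]]' ; python3 sw.py 35 1
```

```text
t: 12.1
tcp_pos: [647.4, -95.4, 219.3]
orientation: [166.0, -20.4, 41.9]
force: [-11.5, -12.9, 3.8]
opening: 0.221
grasp_force: 62.1
tool ang -32.407065847511134 pos ang -32.57690121790353 rad 101.14815164988445 ax 27.24210959647355 tilt 0.5067588617617955 F [-11.5 -12.9   3.8] M [-2.2   2.16 -1.36] grip 62.07102298736572 0.22078217730401226 q [ 24.  23. -23. 110.  11.  25. -55.] t 12.1
35.0 [ 62.3 -93.7  -0.6] [ 0.6 -0.  67.6]
```

```bash
python3 -m crank '[[0.035,0,0,0,0,0,0],[0.035,0,0,0,0,0,0],[0.035,0,0,0,0,0,0],[0.035,0,0,0,0,0,0]]'; python3 sw.py; python3 -m crank '[[0.01,0,0,0,0,0,0],[0.01,0,0,0,0,0,0],[0.01,0,0,0,0,0,0],[0.01,0,0,0,0,0,0],[0.01,0,0,0,0,0,0],[0.01,0,0,0,0,0,0]]'; python3 sw.py 35 14
```

```text
t: 12.43
tcp_pos: [650.6, -89.7, 221.1]
orientation: [165.9, -20.8, 42.4]
force: [0.1, 0.3, 0.2]
opening: 0.41
grasp_force: 0.2
tool ang -32.8222886508598 pos ang -31.278870558405142 rad 94.70570859205351 ax 27.286935837643767 tilt 0.0 F [0.1 0.3 0.2] M [0.01 0.54 0.02] grip 0.2007175014296081 0.4104110249723903 q [ 24.  23. -24. 110.  11.  25. -55.] t 12.4333
t: 12.93
tcp_pos: [651.0, -90.6, 221.4]
orientation: [165.8, -20.8, 42.4]
force: [2.4, -0.4, 0.8]
opening: 0.222
grasp_force: 58.1
tool ang -32.81426450035856 pos ang -31.90013917680253 rad 94.95442546063626 ax 27.49118573726523 tilt 0.0 F [ 2.4 -0.4  0.8] M [-0.08 -0.19 -0.19] grip 58.1216561794281 0.2221757707169119 q [ 24.  23. -23. 110.  11.  25. -55.] t 12.9333
-27.1 [ 0.5 -7.9 -0. ] [ 0.  -0.   4.8]
-22.3 [  1.6 -15.7  -0. ] [ 0.  -0.   9.6]
-17.6 [  3.3 -23.5  -0. ] [ 0.  -0.  14.3]
-12.8 [  5.7 -31.   -0. ] [ 0.  -0.  19.1]
-8.0 [  8.7 -38.3  -0. ] [ 0.  -0.  23.9]
-3.2 [ 12.4 -45.4  -0. ] [ 0.  -0.  28.7]
1.5 [ 16.6 -52.1  -0. ] [ 0.  -0.  33.5]
6.3 [ 21.3 -58.4  -0. ] [ 0.  -0.  38.2]
11.1 [ 26.5 -64.4  -0.1] [ 0. -0. 43.]
15.9 [ 32.3 -69.8  -0.1] [ 0.  -0.  47.8]
20.7 [ 38.4 -74.8  -0.1] [ 0.  -0.  52.6]
25.4 [ 45.  -79.2  -0.1] [ 0.  -0.  57.3]
30.2 [ 51.9 -83.1  -0.1] [ 0.  -0.  62.1]
35.0 [ 59.1 -86.4  -0.1] [ 0.1 -0.  66.9]
```

```bash
python3 -m crank '[[0.01,0.0005,-0.0079,0,0,0,4.8],[0.01,0.0016,-0.0157,0,0,0,9.6],[0.01,0.0033,-0.0235,0,0,0,14.3],[0.01,0.0057,-0.031,0,0,0,19.1],[0.01,0.0087,-0.0383,0,0,0,23.9],[0.01,0.0124,-0.0454,0,0,0,28.7],[0.01,0.0166,-0.0521,0,0,0,33.5],[0.01,0.0213,-0.0584,0,0,0,38.2],[0.01,0.0265,-0.0644,0,0,0,43],[0.01,0.0265,-0.0644,0,0,0,43]]'; python3 sw.py 35 5
```

```text
t: 13.77
tcp_pos: [632.2, -24.2, 217.3]
orientation: [-175.2, -24.7, -4.6]
force: [2.1, -6.6, 4.9]
opening: 0.221
grasp_force: 60.1
tool ang 10.492302548558687 pos ang 11.096766235436263 rad 93.67998604529916 ax 28.184937549385566 tilt 0.11416885883343618 F [ 2.1 -6.6  4.9] M [-1.29 -0.38 -0.89] grip 60.05597412586212 0.22095478763389687 q [  5.  20.  -7. 114.   0.  21. -95.] t 13.7667
15.9 [ 0.4 -7.8 -0. ] [-0.  -0.   4.8]
20.7 [  1.5 -15.5  -0. ] [-0.  -0.   9.6]
25.4 [  3.2 -23.2  -0. ] [-0.  -0.  14.3]
30.2 [  5.5 -30.6  -0. ] [-0.  -0.  19.1]
35.0 [  8.4 -37.9  -0. ] [-0.1 -0.  23.9]
```

```bash
python3 -m crank '[[0.01,0.0004,-0.0078,0,0,0,4.8],[0.01,0.0015,-0.0155,0,0,0,9.6],[0.01,0.0032,-0.0232,0,0,0,14.3],[0.01,0.0055,-0.0306,0,0,0,19.1],[0.01,0.0084,-0.0379,0,0,0,23.9],[0.01,0.0084,-0.0379,0,0,0,23.9],[0.01,0.0084,-0.0379,0,0,0,23.9]]'; python3 sw.py -33 14
```

```text
t: 14.35
tcp_pos: [640.6, 10.3, 223.1]
orientation: [-165.5, -20.6, -29.9]
force: [-1.1, -9.1, 7.7]
opening: 0.222
grasp_force: 58.9
tool ang 34.205555201651755 pos ang 33.254177527766835 rad 93.4135301005863 ax 28.11116386770327 tilt 0.21812380049713298 F [-1.1 -9.1  7.7] M [-1.63  0.13 -0.52] grip 58.92716109752655 0.22158345295285967 q [  -7.   20.    3.  113.   -5.   22. -118.] t 14.35
28.5 [0.4 7.7 0. ] [ 0.   0.  -4.7]
23.8 [ 1.5 15.3  0.1] [ 0.   0.  -9.5]
19.1 [ 3.2 22.9  0.1] [  0.    0.  -14.2]
14.3 [ 5.6 30.2  0.1] [  0.1   0.1 -18.9]
9.6 [ 8.5 37.4  0.2] [  0.1   0.1 -23.7]
4.9 [12.  44.2  0.2] [  0.1   0.1 -28.4]
0.1 [16.  50.8  0.2] [  0.1   0.1 -33.1]
-4.6 [20.6 57.   0.3] [  0.1   0.1 -37.9]
-9.3 [25.7 62.8  0.3] [  0.1   0.1 -42.6]
-14.1 [31.2 68.2  0.3] [  0.1   0.2 -47.3]
-18.8 [37.2 73.1  0.4] [  0.1   0.2 -52.1]
-23.5 [43.5 77.4  0.4] [  0.2   0.2 -56.8]
-28.3 [50.2 81.3  0.4] [  0.2   0.2 -61.5]
-33.0 [57.2 84.6  0.5] [  0.2   0.2 -66.3]
```

```bash
python3 -m crank '[[0.01,0.0004,0.0077,0,0,0,-4.7],[0.01,0.0015,0.0153,0,0,0,-9.5],[0.01,0.0032,0.0229,0,0,0,-14.2],[0.01,0.0056,0.0302,0,0,0,-18.9],[0.01,0.0085,0.0374,0,0,0,-23.7],[0.01,0.012,0.0442,0,0,0,-28.4],[0.01,0.016,0.0508,0,0,0,-33.1],[0.01,0.0206,0.057,0,0,0,-37.9],[0.01,0.0257,0.0628,0,0,0,-42.6],[0.01,0.0312,0.0682,0,0,0,-47.3],[0.01,0.0372,0.0731,0,0,0,-52.1],[0.01,0.0435,0.0774,0,0,0,-56.8],[0.01,0.0502,0.0813,0,0,0,-61.5],[0.01,0.0572,0.0846,0,0,0,-66.3],[0.01,0.0572,0.0846,0,0,0,-66.3],[0.01,0.0572,0.0846,0,0,0,-66.3]]';python3 sw.py 35 14
```

```text
t: 15.68
tcp_pos: [650.9, -90.8, 221.2]
orientation: [166.1, -20.7, 41.6]
force: [-4.9, -5.6, 2.8]
opening: 0.226
grasp_force: 59.3
tool ang -32.09873410790978 pos ang -31.926702461141165 rad 95.22004072886197 ax 27.33202726773622 tilt 0.2732220807278889 F [-4.9 -5.6  2.8] M [-1.02  0.93 -0.73] grip 59.27850544452667 0.22574325719306593 q [ 23.  23. -23. 110.  10.  25. -56.] t 15.6833
-27.1 [ 0.4 -7.9 -0. ] [0.  0.  4.8]
-22.4 [  1.4 -15.8  -0. ] [0.1 0.  9.6]
-17.6 [  3.  -23.6  -0. ] [ 0.1  0.  14.3]
-12.8 [  5.3 -31.2  -0. ] [ 0.1  0.  19.1]
-8.0 [  8.3 -38.6  -0. ] [ 0.1  0.  23.9]
-3.2 [ 11.8 -45.7  -0.1] [ 0.2  0.  28.7]
1.5 [ 15.9 -52.5  -0.1] [ 0.2  0.  33.5]
6.3 [ 20.6 -58.9  -0.1] [ 0.2  0.  38.2]
11.1 [ 25.8 -64.9  -0.1] [ 0.2  0.  43. ]
15.9 [ 31.5 -70.5  -0.2] [ 0.3  0.  47.8]
20.7 [ 37.6 -75.5  -0.2] [ 0.3  0.  52.6]
25.4 [ 44.1 -80.1  -0.2] [ 0.3  0.  57.4]
30.2 [ 51.  -84.   -0.3] [ 0.3  0.  62.1]
35.0 [ 58.2 -87.4  -0.3] [ 0.4  0.  66.9]
```

Now driving in short pieces and watching for the stop.

```bash
python3 -m crank '[[0.01,0.0004,-0.0079,0,0,0,4.8],[0.01,0.0014,-0.0158,0,0,0,9.6],[0.01,0.003,-0.0236,0,0,0,14.3],[0.01,0.0053,-0.0312,0,0,0,19.1],[0.01,0.0083,-0.0386,0,0,0,23.9],[0.01,0.0118,-0.0457,0,0,0,28.7],[0.01,0.0118,-0.0457,0,0,0,28.7]]';python3 sw.py 35 8
```

```text
t: 16.27
tcp_pos: [633.3, -49.3, 216.9]
orientation: [178.2, -24.9, 10.3]
force: [-5.4, -17.3, 11.7]
opening: 0.22
grasp_force: 60.0
tool ang -3.0552372427066063 pos ang -4.255887651670676 rad 94.13999075294635 ax 28.632438291787714 tilt 0.351329672028881 F [ -5.4 -17.3  11.7] M [-2.99  0.86 -1.12] grip 59.97936487197876 0.2203289203480399 q [ 11.  21. -12. 114.   4.  21. -82.] t 16.2667
0.7 [ 0.2 -8.1 -0.1] [ 0.  -0.   4.9]
5.6 [  1.  -16.1  -0.1] [ 0.  -0.1  9.8]
10.5 [  2.6 -24.   -0.2] [ 0.  -0.1 14.7]
15.4 [  4.8 -31.7  -0.2] [ 0.  -0.1 19.6]
20.3 [  7.7 -39.3  -0.3] [ 0.  -0.2 24.5]
25.2 [ 11.2 -46.5  -0.3] [ 0.  -0.2 29.4]
30.1 [ 15.3 -53.4  -0.4] [ 0.1 -0.2 34.3]
35.0 [ 20.  -60.   -0.4] [ 0.1 -0.2 39.3]
```

```bash
python3 -m crank '[[0.01,0.0001,-0.004,0,0,0,2.5],[0.01,0.0002,-0.008,0,0,0,5],[0.01,0.0006,-0.012,0,0,0,7.4],[0.01,0.0006,-0.012,0,0,0,7.4]]';python3 sw.py
```

```text
t: 16.6
tcp_pos: [632.3, -39.5, 217.2]
orientation: [-178.5, -24.9, 2.3]
force: [-6.7, -22.1, 14.0]
opening: 0.217
grasp_force: 60.8
tool ang 4.254635583180497 pos ang 1.7252342469851103 rad 93.62023689464294 ax 28.866347216701918 tilt 0.4674803870991068 F [ -6.7 -22.1  14. ] M [-3.58  0.73 -1.06] grip 60.80803334712982 0.2167591172623405 q [  8.  20.  -9. 114.   2.  21. -89.] t 16.6
```

```bash
python3 -m crank '[[0.01,0.0001,-0.004,0,0,0,2.5],[0.01,0.0002,-0.008,0,0,0,5],[0.01,0.0006,-0.012,0,0,0,7.4],[0.01,0.0006,-0.012,0,0,0,7.4]]';python3 sw.py
```

```text
t: 16.93
tcp_pos: [632.2, -29.5, 218.0]
orientation: [-175.2, -24.6, -5.9]
force: [-7.6, -27.7, 14.9]
opening: 0.219
grasp_force: 64.8
tool ang 11.72005489026163 pos ang 7.9139992726538875 rad 93.12044080857557 ax 29.117463101735737 tilt 0.5895706361880733 F [ -7.6 -27.7  14.9] M [-4.74  0.62 -1.23] grip 64.75298845209181 0.2186741685219698 q [  4.  20.  -6. 114.   0.  21. -96.] t 16.9333
```

```bash
python3 -m crank '[[0.01,0.0001,-0.004,0,0,0,2],[0.01,0.0002,-0.008,0,0,0,4],[0.01,0.0006,-0.012,0,0,0,6],[0.01,0.0006,-0.012,0,0,0,6]]';python3 sw.py
python3 - <<'E'
from h import *
im,d=read_camera("top"); cv2.imwrite("pics/v6.png",cv2.resize(im[90:200,280:400],(648,594),interpolation=cv2.INTER_CUBIC))
E
```

```text
t: 17.27
tcp_pos: [632.9, -20.5, 219.0]
orientation: [-172.6, -23.9, -12.6]
force: [-9.5, -34.6, 15.7]
opening: 0.221
grasp_force: 67.2
tool ang 17.856727883569658 pos ang 13.504668172458612 rad 92.69032597423714 ax 29.226134953833462 tilt 0.7622183444670158 F [ -9.5 -34.6  15.7] M [-6.12  0.87 -2.09] grip 67.1991347122821 0.22076169332625825 q [   1.   20.   -3.  114.   -1.   21. -102.] t 17.2667
```

View pics/v6.png

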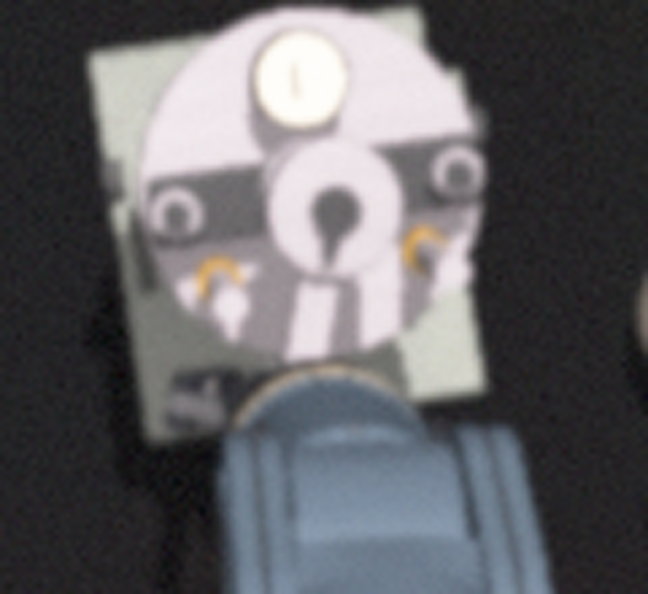

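The head is still seated (crop 337,205) and the handle is turning (crop 312,350, about 17° from downhill), so the nut is still moving with rising torque.

```bash
python3 -m crank '[[0.01,0.0001,-0.004,0,0,0,2.5],[0.01,0.0002,-0.008,0,0,0,5],[0.01,0.0006,-0.012,0,0,0,7.4],[0.01,0.0006,-0.012,0,0,0,7.4],[0.01,0.0006,-0.012,0,0,0,7.4],[0.01,0.0006,-0.012,0,0,0,7.4]]';python3 sw.py
```

```text
t: 17.82
tcp_pos: [634.6, -10.2, 220.5]
orientation: [-169.6, -22.7, -20.4]
force: [-12.9, -36.3, 18.3]
opening: 0.221
grasp_force: 71.2
tool ang 25.14662914811662 pos ang 19.99323630025358 rad 92.41838493984952 ax 29.313689853335223 tilt 0.832118958541229 F [-12.9 -36.3  18.3] M [-6.55  1.17 -1.87] grip 71.17107588797808 0.2212128132631278 q [  -3.   20.   -0.  114.   -2.   21. -109.] t 17.8167
```

```bash
python3 -m crank '[[0.01,0.0001,-0.004,0,0,0,2.5],[0.01,0.0002,-0.008,0,0,0,5],[0.01,0.0006,-0.012,0,0,0,7.4],[0.01,0.0006,-0.012,0,0,0,7.4],[0.01,0.0006,-0.012,0,0,0,7.4],[0.01,0.0006,-0.012,0,0,0,7.4]]';python3 sw.py
```

```text
t: 18.32
tcp_pos: [639.8, 8.4, 222.7]
orientation: [-166.3, -21.1, -28.0]
force: [5.5, -9.6, -0.0]
opening: 0.224
grasp_force: 59.7
tool ang 32.35413797192602 pos ang 32.00362344667749 rad 93.38378069909703 ax 28.23752203163577 tilt 0.32220849508211447 F [ 5.5 -9.6 -0. ] M [-1.89 -0.38 -1.73] grip 59.66009438037872 0.22364964174504748 q [  -6.   20.    2.  113.   -4.   22. -116.] t 18.3167
```

The force built to 36 N and then let go with a jump. That fits the ratchet slipping a tooth because the nut is at its stop. One more stroke should confirm it.

```bash
python3 -m crank '[[0.01,0.0004,0.0077,0,0,0,-4.7],[0.01,0.0015,0.0153,0,0,0,-9.5],[0.01,0.0032,0.0229,0,0,0,-14.2],[0.01,0.0056,0.0302,0,0,0,-18.9],[0.01,0.0085,0.0374,0,0,0,-23.7],[0.01,0.012,0.0442,0,0,0,-28.4],[0.01,0.016,0.0508,0,0,0,-33.1],[0.01,0.0206,0.057,0,0,0,-37.9],[0.01,0.0257,0.0628,0,0,0,-42.6],[0.01,0.0312,0.0682,0,0,0,-47.3],[0.01,0.0372,0.0731,0,0,0,-52.1],[0.01,0.0435,0.0774,0,0,0,-56.8],[0.01,0.0502,0.0813,0,0,0,-61.5],[0.035,0.0502,0.0813,0,0,0,-61.5],[0.035,0.0502,0.0813,0,0,0,-61.5],[0.035,0.0502,0.0813,0,0,0,-61.5],[0.01,0.0502,0.0813,0,0,0,-61.5],[0.01,0.0502,0.0813,0,0,0,-61.5],[0.01,0.0502,0.0813,0,0,0,-61.5],[0.01,0.0502,0.0813,0,0,0,-61.5]]';python3 sw.py 35 14
```

```text
t: 19.98
tcp_pos: [650.6, -81.6, 221.8]
orientation: [167.1, -21.5, 38.8]
force: [1.4, -2.3, 1.4]
opening: 0.228
grasp_force: 57.4
tool ang -29.405868659868688 pos ang -27.288074969084494 rad 89.72971823427179 ax 27.482062874798977 tilt 0.0 F [ 1.4 -2.3  1.4] M [-0.35  0.24 -0.45] grip 57.37908467184752 0.228026851006374 q [ 22.  23. -22. 110.  10.  24. -59.] t 19.9833
-22.8 [ 0.5 -6.9 -0. ] [ 0.  -0.   4.4]
-18.4 [  1.6 -13.8  -0. ] [ 0.  -0.   8.9]
-13.9 [  3.2 -20.6  -0. ] [ 0.  -0.  13.3]
-9.5 [  5.3 -27.2  -0. ] [ 0.  -0.  17.8]
-5.0 [  7.9 -33.7  -0. ] [ 0.  -0.  22.2]
-0.6 [ 11.  -39.9  -0. ] [ 0.  -0.  26.7]
3.9 [ 14.6 -45.9  -0. ] [ 0.  -0.  31.1]
8.3 [ 18.7 -51.6  -0.1] [ 0.  -0.  35.6]
12.8 [ 23.2 -56.9  -0.1] [ 0.1 -0.  40. ]
17.2 [ 28.  -61.9  -0.1] [ 0.1 -0.  44.5]
21.7 [ 33.3 -66.5  -0.1] [ 0.1 -0.  48.9]
26.1 [ 38.9 -70.6  -0.1] [ 0.1 -0.  53.4]
30.6 [ 44.7 -74.4  -0.1] [ 0.1 -0.  57.8]
35.0 [ 50.9 -77.6  -0.1] [ 0.1 -0.  62.3]
```

```bash
python3 -m crank '[[0.01,0.0005,-0.0069,0,0,0,4.4],[0.01,0.0016,-0.0138,0,0,0,8.9],[0.01,0.0032,-0.0206,0,0,0,13.3],[0.01,0.0053,-0.0272,0,0,0,17.8],[0.01,0.0053,-0.0272,0,0,0,17.8]]';python3 sw.py;python3 -m crank '[[0.01,0.0003,-0.0065,0,0,0,4.4],[0.01,0.0013,-0.013,0,0,0,8.9],[0.01,0.0013,-0.013,0,0,0,8.9]]';python3 sw.py; python3 -m crank '[[0.01,0.0003,-0.0065,0,0,0,4.4],[0.01,0.0013,-0.013,0,0,0,8.9],[0.01,0.0013,-0.013,0,0,0,8.9]]';python3 sw.py 32 4
```

```text
t: 20.4
tcp_pos: [639.8, -55.6, 218.5]
orientation: [174.7, -24.5, 19.6]
force: [3.0, -5.9, 1.5]
opening: 0.226
grasp_force: 63.3
tool ang -11.433288626805792 pos ang -9.063077410234383 rad 89.18661054916015 ax 27.70473290906628 tilt 0.0 F [ 3.  -5.9  1.5] M [-0.94 -0.14 -0.88] grip 63.3110877731815 0.22620498735519295 q [ 14.  21. -15. 112.   6.  22. -75.] t 20.4
t: 20.65
tcp_pos: [637.5, -43.7, 218.5]
orientation: [178.7, -25.0, 9.9]
force: [0.7, -6.6, 7.2]
opening: 0.228
grasp_force: 59.3
tool ang -2.630300211085969 pos ang -1.2291460864472565 rad 88.85756505064359 ax 28.041025501088715 tilt 0.0 F [ 0.7 -6.6  7.2] M [-1.12 -0.03 -0.59] grip 59.29446738213301 0.22783681237505088 q [ 11.  21. -12. 113.   4.  22. -83.] t 20.65
t: 20.9
tcp_pos: [636.3, -32.7, 218.8]
orientation: [-177.3, -24.9, -0.0]
force: [-1.4, -12.1, 8.8]
opening: 0.22
grasp_force: 58.5
tool ang 6.346213100212605 pos ang 5.860616112613463 rad 89.0152439673084 ax 28.255698403190408 tilt 0.18671387018224148 F [ -1.4 -12.1   8.8] M [-2.04  0.31 -0.75] grip 58.469833731651306 0.22046322038971283 q [  7.  20.  -9. 114.   1.  21. -91.] t 20.9
12.4 [  0.5 -10.1  -0. ] [-0.  -0.   6.5]
18.9 [  2.1 -20.1  -0.1] [-0.  -0.1 13.1]
25.5 [  4.9 -29.9  -0.1] [-0.  -0.1 19.6]
32.0 [  8.8 -39.3  -0.1] [-0.  -0.1 26.1]
```

```bash
python3 -m crank '[[0.01,0.0002,-0.0065,0,0,0,4.2],[0.01,0.0009,-0.013,0,0,0,8.4],[0.01,0.0009,-0.013,0,0,0,8.4]]';python3 sw.py;python3 -m crank '[[0.01,0.0002,-0.0065,0,0,0,4.2],[0.01,0.0009,-0.013,0,0,0,8.4],[0.01,0.0009,-0.013,0,0,0,8.4]]';python3 sw.py; python3 -m crank '[[0.01,0.0002,-0.0065,0,0,0,4.2],[0.01,0.0009,-0.013,0,0,0,8.4],[0.01,0.0009,-0.013,0,0,0,8.4]]';python3 sw.py
```

```text
t: 21.15
tcp_pos: [637.0, -21.8, 220.0]
orientation: [-173.5, -24.2, -9.3]
force: [-3.7, -18.2, 10.8]
opening: 0.225
grasp_force: 59.3
tool ang 14.790012680845576 pos ang 12.932871854955813 rad 88.48205619233646 ax 28.51912022508262 tilt 0.3396377637480872 F [ -3.7 -18.2  10.8] M [-2.96  0.35 -0.81] grip 59.25700306892395 0.22487648961205328 q [  3.  20.  -5. 114.  -0.  21. -99.] t 21.15
t: 21.4
tcp_pos: [638.9, -12.0, 221.6]
orientation: [-170.0, -23.0, -18.5]
force: [-5.1, -25.4, 12.3]
opening: 0.225
grasp_force: 63.1
tool ang 23.29546853230742 pos ang 19.55479805223852 rad 87.81454456775174 ax 28.711358047235763 tilt 0.5170057665292511 F [ -5.1 -25.4  12.3] M [-4.55  0.51 -1.23] grip 63.12441990477964 0.22521983238282947 q [  -1.   20.   -2.  113.   -2.   22. -107.] t 21.4
t: 21.65
tcp_pos: [641.8, -1.3, 223.8]
orientation: [-166.8, -21.3, -27.4]
force: [-11.2, -29.1, 16.0]
opening: 0.225
grasp_force: 67.9
tool ang 31.711702910931955 pos ang 26.94978904557805 rad 87.49231352218038 ax 28.8488531779906 tilt 0.6067343206489694 F [-11.2 -29.1  16. ] M [-5.37  1.11 -1.17] grip 67.88900120649487 0.22537247297149066 q [  -5.   20.    2.  113.   -4.   22. -115.] t 21.65
```

The drive torque reached about 2.7 N m again, well above the 0.5 N m drag, so the nut is at its stop. I'll ease back to near downhill and regrip, relaxed.

```bash
python3 -m crank '[[0.01,0.0005,0.0075,0,0,0,-5],[0.01,0.0017,0.0148,0,0,0,-10],[0.01,0.0036,0.022,0,0,0,-15],[0.01,0.006,0.029,0,0,0,-20],[0.01,0.009,0.036,0,0,0,-25],[0.01,0.009,0.036,0,0,0,-25],[0.01,0.009,0.036,0,0,0,-25],[0.05,0.009,0.036,0,0,0,-25],[0.05,0.009,0.036,0,0,0,-25],[0.05,0.009,0.036,0,0,0,-25]]';python3 sw.py
python3 - <<'E'
from h import *
im,d=read_camera("top"); cv2.imwrite("pics/top1.png",im)
im,d=read_camera("scene"); cv2.imwrite("pics/scene1.png",im)
E
```

```text
t: 22.48
tcp_pos: [637.0, -29.9, 218.4]
orientation: [-177.2, -24.8, 0.1]
force: [2.2, -2.5, -0.3]
opening: 0.586
grasp_force: 1.5
tool ang 6.246464154090457 pos ang 7.674784048632169 rad 88.52479962910347 ax 27.48509114343806 tilt 0.0 F [ 2.2 -2.5 -0.3] M [-0.6   0.04 -0.21] grip 1.477967124665156 0.5857880519580444 q [  6.  20.  -9. 113.   1.  22. -91.] t 22.4833
```

```bash
python3 -m crank '[[0.01,0,0,0,0,0,0],[0.01,0,0,0,0,0,0],[0.01,0,0,0,0,0,0],[0.01,0,0,0,0,0,0],[0.01,0,0,0,0,0,0],[0.01,0,0,0,0,0,0],[0.01,0,0,0,0,0,0],[0.01,0,0,-0.002,0,-1,0],[0.01,0,0,-0.004,0,-2.3,0],[0.01,0,0,-0.004,0,-2.3,0],[0.01,0,0,-0.004,0,-2.3,0]]' 110;python3 sw.py
```

```text
t: 23.5
tcp_pos: [634.3, -32.9, 221.0]
orientation: [-177.3, -22.3, -0.1]
force: [1.4, -13.0, -1.5]
opening: 0.209
grasp_force: 107.9
tool ang 6.513165397495762 pos ang 5.855556718099806 rad 89.90475788550795 ax 31.058982787296713 tilt 2.493972378808217 F [  1.4 -13.   -1.5] M [-2.5   0.09 -1.17] grip 107.9087541665649 0.20903948093858987 q [  7.  21.  -8. 111.   1.  26. -91.] t 23.5
```

```bash
python3 -m crank '[[0.01,0,0.003,0,0,0,-1],[0.01,0,0.006,0,0,0,-3],[0.01,0,0.006,0,0,0,-3],[0.01,0,0.006,0,0,0,-3]]';python3 sw.py
python3 - <<'E'
from h import *
p,Rc=state(); print(*(Rc.inv().apply(a*k) for k in (10,)))
E
```

```text
t: 23.83
tcp_pos: [634.5, -37.7, 220.7]
orientation: [-178.5, -22.5, 3.3]
force: [1.9, -9.5, -1.5]
opening: 0.213
grasp_force: 107.9
tool ang 3.438439397442025 pos ang 2.8064221355904304 rad 90.0179128574051 ax 31.021901709534117 tilt 2.4628593805804138 F [ 1.9 -9.5 -1.5] M [-1.87  0.02 -0.92] grip 107.91476120552034 0.21336487445370894 q [  8.  21. -10. 111.   2.  26. -88.] t 23.8333
[-0.4302  0.0117 -9.9908]
```

```bash
python3 -m crank '[[0.01,0.0002,0.005,0,0,0,-3],[0.01,0.001,0.01,0,0,0,-6.4],[0.01,0.001,0.01,0,0,0,-6.4],[0.01,0.001,0.01,0,0,0,-6.4]]';python3 sw.py
```

```text
t: 24.17
tcp_pos: [635.5, -47.0, 220.5]
orientation: [178.9, -22.4, 10.2]
force: [-0.6, -7.0, -0.8]
opening: 0.207
grasp_force: 108.5
tool ang -2.972132614263739 pos ang -3.150668812732474 rad 90.25993272329337 ax 30.901909941270148 tilt 2.5333129156273393 F [-0.6 -7.  -0.8] M [-1.5   0.38 -1.03] grip 108.45963035244495 0.20730739081471708 q [ 11.  21. -12. 111.   3.  26. -82.] t 24.1667
```

```bash
python3 -m crank '[[0.01,0,0,-0.004,0,0,0],[0.01,-0.0003,0,-0.008,0,0,0],[0.01,-0.0005,0,-0.012,0,0,0],[0.01,-0.0007,0,-0.016,0,0,0],[0.01,-0.0008,0,-0.02,0,0,0],[0.01,-0.0008,0,-0.02,0,0,0]]';python3 sw.py
```

```text
t: 24.67
tcp_pos: [627.6, -48.0, 239.4]
orientation: [178.9, -22.5, 10.2]
force: [2.9, -6.8, -2.9]
opening: 0.21
grasp_force: 108.0
tool ang -2.9588607934849254 pos ang -3.200555344566486 rad 89.5202039714518 ax 51.36986923987435 tilt 2.4614420059673945 F [ 2.9 -6.8 -2.9] M [-1.45  0.33 -1.14] grip 107.97766971867532 0.2099330731137477 q [ 12.  19. -13. 110.   2.  29. -81.] t 24.6667
```

Coming off smoothly, so I'll continue well clear of the nut and stubs.

```bash
python3 -m crank '[[0.01,-0.0002,0,-0.005,0,0,0],[0.01,-0.0004,0,-0.01,0,0,0],[0.01,-0.0006,0,-0.015,0,0,0],[0.01,-0.001,0,-0.022,0,0,0],[0.01,-0.0013,0,-0.03,0,0,0],[0.01,-0.0018,0,-0.042,0,0,0],[0.01,-0.0023,0,-0.054,0,0,0],[0.01,-0.0028,0,-0.066,0,0,0],[0.01,-0.0033,0,-0.078,0,0,0],[0.01,-0.0037,0,-0.085,0,0,0],[0.01,-0.0037,0,-0.085,0,0,0],[0.01,-0.0037,0,-0.085,0,0,0]]';python3 sw.py
python3 - <<'E'
from h import *
im,d=read_camera("top"); e,d2=read_camera("scene")
cv2.imwrite("pics/v7.png",np.hstack([cv2.resize(im[90:220,270:400],(400,400)),cv2.resize(e[120:260,210:350],(400,400))]))
np.save("pics/top2.npy",d)
E
```

```text
t: 25.67
tcp_pos: [592.3, -51.1, 317.2]
orientation: [178.9, -22.6, 10.3]
force: [0.4, 0.2, -4.5]
opening: 0.211
grasp_force: 108.0
tool ang -3.03708847959563 pos ang -2.4759691819273595 rad 88.64226759936972 ax 136.86230900834275 tilt 2.339719509810993 F [ 0.4  0.2 -4.5] M [-0.12  0.91 -0.05] grip 107.97534910147078 0.21135997004610943 q [ 14.  12. -14. 108.  -1.  39. -78.] t 25.6667
```

View pics/v7.png

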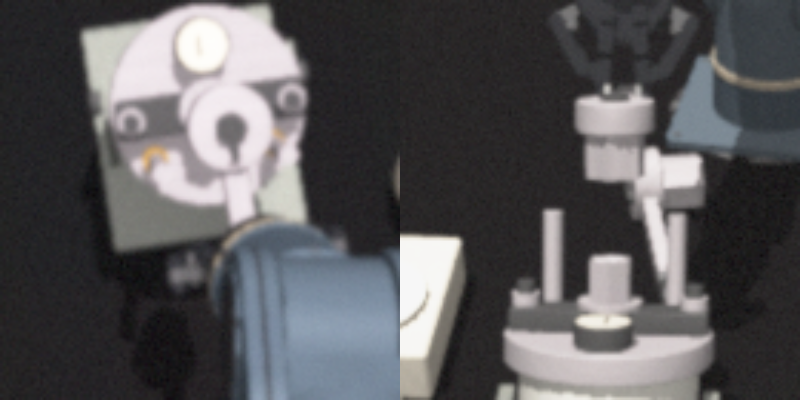

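The wrench is off the nut and held level with its head above the nut; the bare nut is visible in the scene crop (610,280). Now I'll measure the held wrench's pose and compute the placement.

Run:
```python
from h import *
D=np.load("pics/top2.npy")
p,Rc=state()
# expected head top centre
ex=p-18.7*Rc.as_matrix()[:,2]+89*Rc.as_matrix()[:,0]-Rc.as_matrix()[:,2]*13
u0=proj("top",ex); print("exp",ex,u0)
vs,us=np.mgrid[int(u0[1])-30:int(u0[1])+30,int(u0[0])-25:int(u0[0])+25]
P=np.array([pt("top",(u,v),D[v,u]) for u,v in zip(us.ravel(),vs.ravel())])
Q=P[np.linalg.norm(P-ex,axis=1)<34]
for _ in range(8):
    c=Q.mean(0); n=np.linalg.svd(Q-c)[2][2]; n*=np.sign(n[2]); k=abs((Q-c)@n); Q=Q[k<max(2,1.5*k.std())]
print(len(Q),"top n",n,"ctr",c,"in tool: n",Rc.inv().apply(n),"ctr",Rc.inv().apply(c-p))
# circle extents in tool frame
q=Rc.inv().apply(P-p); k=abs((P-c)@n)<4; k&=np.linalg.norm(P-ex,axis=1)<60
print("ext",np.percentile(q[k],[1,99],axis=0))
# tray: floor
D0=np.load("pics/top0.npy")
for t in((225,225),(215,210),(232,245)): print(pt("top",t,D0[t[1],t[0]]))
```

```text
exp [660.9981 -38.0209 379.5635] [344.3053 131.1951]
382 top n [-0.3823 -0.078   0.9208] ctr [661.4816 -37.3178 384.1229] in tool: n [-0.0071  0.0266 -0.9996] ctr [ 91.3037  -0.5339 -35.6905]
ext [[ 42.7526 -29.182  -39.5885]
 [119.8188  30.2045 -31.3979]]
[488.2713 314.9652   8.3609]
[536.444  349.0605   1.3062]
[426.6267 293.0205   3.529 ]
```

```bash
cat > w.py <<'E'
from h import *
import sys
Rt=R.from_euler("xyz",[180,-15.9,-10],degrees=True)
for w in sys.argv[1:]:
    print(w,*rel(np.array(eval(w),float),Rt))
E
python3 w.py 500,0,330 480,150,330 474,325,280
```

```text
500,0,330 [-0.0701 -0.0659 -0.0453] [-5.6552 -6.7528 19.0818]
480,150,330 [-0.0635 -0.2171 -0.0453] [-5.6552 -6.7528 19.0818]
474,325,280 [-0.0594 -0.3913  0.0074] [-5.6552 -6.7528 19.0818]
```

```bash
python3 -m crank '[[0.01,-0.015,-0.005,-0.01,0,0,0],[0.01,-0.035,-0.015,-0.02,0,0,1],[0.01,-0.055,-0.035,-0.035,-1,-1,3],[0.01,-0.07,-0.06,-0.045,-1,-1,5],[0.01,-0.068,-0.085,-0.045,-2,-2,7],[0.01,-0.067,-0.11,-0.045,-2,-3,9],[0.01,-0.066,-0.135,-0.045,-3,-4,11],[0.01,-0.065,-0.16,-0.045,-4,-5,13],[0.01,-0.065,-0.19,-0.045,-5,-6,15],[0.01,-0.0635,-0.217,-0.045,-5.6,-6.7,17],[0.01,-0.063,-0.245,-0.037,-5.6,-6.7,19],[0.01,-0.062,-0.275,-0.028,-5.6,-6.7,19],[0.01,-0.061,-0.305,-0.018,-5.6,-6.7,19],[0.01,-0.06,-0.335,-0.01,-5.6,-6.7,19],[0.01,-0.06,-0.36,-0.002,-5.6,-6.7,19],[0.01,-0.0594,-0.38,0.005,-5.6,-6.7,19],[0.01,-0.0594,-0.391,0.007,-5.6,-6.7,19],[0.01,-0.0594,-0.391,0.007,-5.6,-6.7,19],[0.01,-0.0594,-0.391,0.007,-5.6,-6.7,19]]'; python3 w.py 474,325,80 474,325,16
```

```text
t: 27.35
tcp_pos: [473.5, 325.7, 279.8]
orientation: [180.0, -15.9, -9.8]
force: [-0.7, -0.1, -3.4]
opening: 0.215
grasp_force: 107.8
474,325,80 [-0.0543  0.0005  0.1923] [-0.0335 -0.039   0.2196]
474,325,16 [-0.0718  0.0005  0.2539] [-0.0335 -0.039   0.2196]
```

Lower to about 14 mm above contact and check the wrench in the hand.

```bash
python3 -m crank '[[0.01,-0.003,0,0.01,0,0,0],[0.01,-0.009,0,0.03,0,0,0],[0.01,-0.016,0,0.055,0,0,0],[0.01,-0.023,0,0.08,0,0,0],[0.01,-0.03,0,0.105,0,0,0],[0.01,-0.037,0,0.13,0,0,0],[0.01,-0.044,0,0.155,0,0,0],[0.01,-0.051,0,0.18,0,0,0],[0.01,-0.057,0,0.2,0,0,0],[0.01,-0.063,0,0.223,0,0,0],[0.01,-0.067,0,0.238,0,0,0],[0.01,-0.067,0,0.238,0,0,0],[0.01,-0.067,0,0.238,0,0,0]]'; python3 w.py 474,325,15
python3 - <<'E'
from h import *
e,d=read_camera("scene"); im,_=read_camera("top")
cv2.imwrite("pics/v8.png",np.hstack([cv2.resize(e[170:320,350:500],(400,400)),cv2.resize(im[150:300,160:310],(400,400))]))
E
```

```text
t: 28.43
tcp_pos: [475.7, 323.4, 33.2]
orientation: [180.0, -15.9, -10.0]
force: [-0.2, 0.0, -4.0]
opening: 0.212
grasp_force: 107.8
474,325,15 [-0.0069 -0.0013  0.017 ] [ 0.0366 -0.0363  0.015 ]
```

View pics/v8.png

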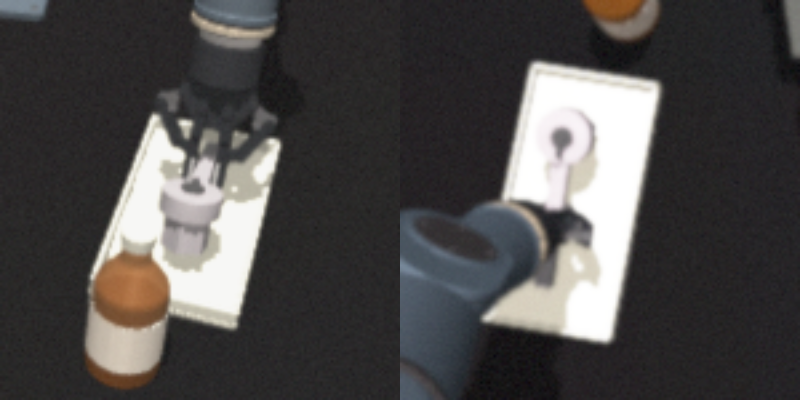

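The wrench hangs centred in the tray (scene crop: head at 190,195; top crop: head at 565,135). I'll lower the last bit slowly.

```bash
python3 -m crank '[[0.01,-0.001,0.002,0.004,0,0,0],[0.01,-0.002,0.003,0.008,0,0,0],[0.01,-0.004,0.003,0.011,0,0,0],[0.01,-0.005,0.003,0.014,0,0,0],[0.01,-0.006,0.003,0.016,0,0,0],[0.01,-0.006,0.003,0.016,0,0,0],[0.01,-0.006,0.003,0.016,0,0,0]]'; python3 w.py 474,325,15
```

```text
t: 29.12
tcp_pos: [473.5, 321.9, 16.4]
orientation: [-180.0, -16.0, -9.9]
force: [0.4, 0.6, -3.4]
opening: 0.209
grasp_force: 108.1
474,325,15 [-0.0004 -0.0032  0.0014] [-0.0454 -0.0929  0.0876]
```

```bash
python3 -m crank '[[0.01,-0.0002,0,0.001,0,0,0],[0.01,-0.0005,0,0.002,0,0,0],[0.01,-0.0007,0,0.003,0,0,0],[0.01,-0.0007,0,0.003,0,0,0]]'; python3 -m crank '[[0.01,-0.0002,0,0.001,0,0,0],[0.01,-0.0005,0,0.002,0,0,0],[0.01,-0.0005,0,0.002,0,0,0]]'
```

```text
t: 29.45
tcp_pos: [474.1, 321.9, 14.7]
orientation: [-179.9, -16.1, -10.0]
force: [-6.0, -1.7, 17.2]
opening: 0.216
grasp_force: 111.1
t: 29.7
tcp_pos: [474.3, 321.9, 14.3]
orientation: [-179.8, -16.1, -10.0]
force: [-14.9, -4.1, 42.8]
opening: 0.211
grasp_force: 114.9
```

Contact made; I'll relax the press and release.

```bash
python3 -m crank '[[0.01,0.0005,0,-0.0025,0,0,0],[0.01,0.0008,0,-0.004,0,0,0],[0.01,0.0008,0,-0.004,0,0,0]]'; python3 -m crank '[[0.02,0,0,0,0,0,0],[0.024,0,0,0,0,0,0],[0.028,0,0,0,0,0,0],[0.035,0,0,0,0,0,0],[0.045,0,0,0,0,0,0],[0.05,0,0,0,0,0,0],[0.05,0,0,0,0,0,0]]' 20
python3 - <<'E'
from h import *
e,d=read_camera("scene"); im,_=read_camera("top")
cv2.imwrite("pics/v9.png",np.hstack([cv2.resize(e[170:320,350:500],(400,400)),cv2.resize(im[150:300,160:310],(400,400))]))
p,Rc=state(); print(Rc.inv().apply([0,0,.1]))
E
```

```text
t: 29.95
tcp_pos: [473.7, 321.9, 15.9]
orientation: [-179.9, -16.0, -9.9]
force: [-0.4, -1.3, -1.5]
opening: 0.214
grasp_force: 108.2
t: 30.53
tcp_pos: [473.6, 321.8, 15.4]
orientation: [-180.0, -16.0, -9.9]
force: [-0.1, 0.7, 0.1]
opening: 0.584
grasp_force: 0.0
[ 0.0276 -0.0001 -0.0961]
```

View pics/v9.png

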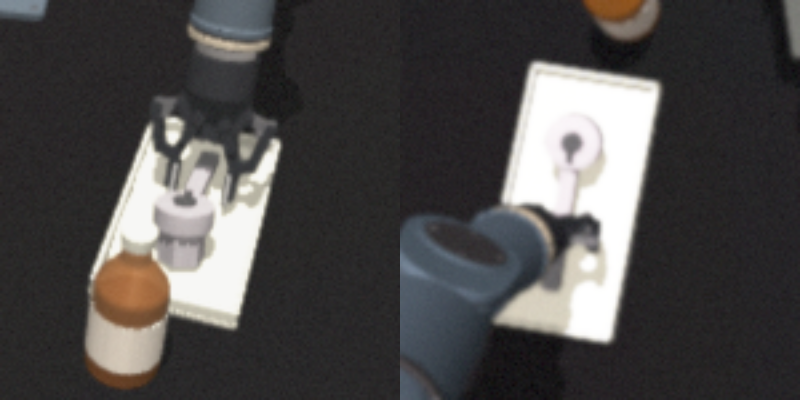

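The wrench rests in the tray, well inside its walls (top crop: head 575,143, handle 555,280). Now I'll retract along the tool axis.

```bash
python3 -m crank '[[0.05,0,0,-0.006,0,0,0],[0.05,0,0,-0.015,0,0,0],[0.05,0,0,-0.03,0,0,0],[0.05,0,0,-0.05,0,0,0],[0.05,0,0,-0.075,0,0,0],[0.05,0,0,-0.1,0,0,0],[0.05,0,0,-0.13,0,0,0],[0.05,0,0,-0.16,0,0,0],[0.05,0,0,-0.18,0,0,0],[0.05,0,0,-0.18,0,0,0],[0.05,0,0,-0.18,0,0,0],[0.05,0,0,-0.18,0,0,0]]'
python3 - <<'E'
from h import *
e,d=read_camera("scene"); im,_=read_camera("top")
cv2.imwrite("pics/v10.png",np.hstack([cv2.resize(e[150:330,180:500],(800,450))[:, :],])); 
cv2.imwrite("pics/v10.png",np.vstack([cv2.resize(e[150:330,180:500],(533,300)),cv2.resize(im[80:290,160:533],(533,300))]))
E
```

```text
t: 31.63
tcp_pos: [424.4, 330.0, 188.5]
orientation: [-180.0, -16.0, -9.9]
force: [0.1, -0.3, -0.5]
opening: 0.582
grasp_force: 0.0
```

View pics/v10.png

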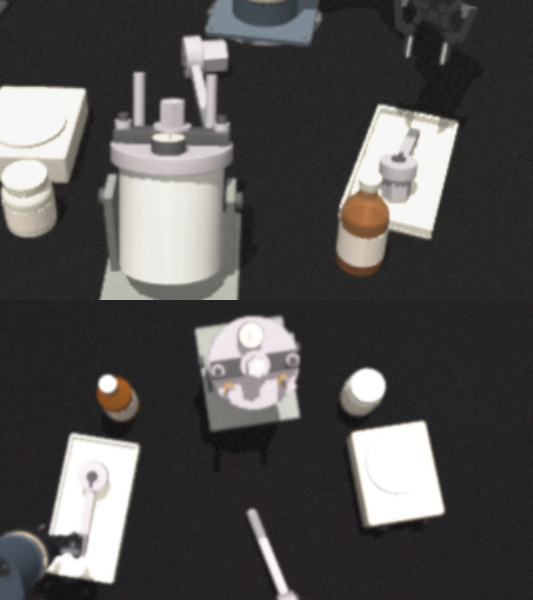

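The wrench lies at rest inside the tray (lower view: head 92,478, handle end about 83,550). The nut is bare, nothing else has moved, and the gripper is clear, so I'm handing in.

```bash
python3 -c "
from rig import close_job
print(close_job())"
```

```text
the job is handed in; nothing more can be done
None
```

I ratcheted the nut clockwise until it resisted at about 3 N m (normal drag is 0.5 N m), which I take as its stop, though the nut's angle itself couldn't be seen. I then laid the wrench in the tray, resting on its socket with the handle sloping down. It briefly pressed the tray floor at about 43 N before I eased off, and I handed the job in at about 32 s.

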